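# Clear the mixer track and latch its splash guard

## Robot

A 6-joint arm with a two-finger parallel gripper is mounted at the origin on the work surface. World frame = base frame: x ahead of the robot, y to its left, z up, the work surface at z = 0. Lengths are in m, angles in rad, forces in N, time in s.
With the tool pointing down it reaches from about 0.35 to 0.85 m from the base axis. Payload 8.1 kg.
Tool frame: the origin (TCP) lies on the centre line of the jaws, within the pads' length; the fingertips stand 14 mm ahead of it and the grasp point (between the pads) lies 5 mm behind it; z points along the fingers, y is the direction in which the jaws open and shut (so a half turn about z gives the same grasp; the last joint's range is limited). The gripper opens to 93 mm and grips with 3 to 60 N. Pads are 15 mm wide; open, the fingers measure 128 mm over their backs; the gripper's body (75 mm by 188 mm) begins 65 mm behind the grasp point.
Start: joints at [1.023, 0.13, 1.488, -0, 1.523, -0.085], TCP at [0.268, 0.537, 0.233] pointing down, gripper open.
Joint ranges: [-2.96, 2.96], [-0.89, 2.26], [0.02, 2.5], [-1.34, 4.48], [0, 2.73], [-2.66, 2.66]. Speed limits (rad/s): [2.39, 2.39, 2.79, 3.14, 3.14, 3.14].

## Interface

Orientations are given as a rotation vector (axis times angle).
In Python, from plant import robot gives the robot as it stands.
- The arm moves only by the tool jog_arm, never from a script. Its argument "steps" is a list of rows, each a list of 7 numbers: the closure, from 0 (fully open) to 1 (shut), then the shift along the tool's x, y, z in m, then the turn, a rotation vector about the tool's x, y, z in rad. In form: [[jaw, tx, ty, tz, rx, ry, rz], ...]. A call has 1 to 5 rows; each row is the pose to reach, as a shift and turn from the pose measured when the call began, along the tool's axes at that moment; what a row does not reach only later rows make up. A row lasts 1/8 s, in which the tool goes at most 62.5 mm and 10.7 degrees, less where a joint would pass 70% of its speed; a pose out of reach is approached as far as the arm can. A call with a gripper value outside its range is refused whole. The fingers move at their own pace and stop on an object; "force" is the grip in N (left out, the last holds). Time passes only in rows, so rows that repeat a pose let the fingers close. It gives the time, the measured TCP pose, the force and the opening at its end, in the units of the state.
- robot.read_state(): the state, without advancing time (a new reading comes with each control period).
- robot.read_camera(name): name is "scene" or "top" or "wrist"; returns a dict with "image" (400x640x3 uint8, red, green, blue), "mtx" (3x3 intrinsics, pixels), "extrinsics" (4x4, takes a point from camera to world coordinates); the wrist camera has in their place "tool_from_camera" (4x4, takes a point from camera to tool coordinates, whose origin is the TCP and whose axes are the flange's). Camera axes: x right, y down, z forward; pixel columns grow to the right and rows downward; lengths in m; the calibration is good to about 2 mm. The wrist camera is an equidistant fisheye: a pixel r from the principal point sees the ray r / f radians off the axis. A picture is of the moment at which its call begins: read the wrist's pose just before it. There is no depth.
- robot.close_job(): hands the job in, once; it reports no verdict.
The state is a dict: "t": time; "q": joint angles; "dq": joint speeds; "joint_torque": joint torques, N m; "tool_pos": TCP position; "orientation": TCP orientation; "force": force on the tool from outside, world axes, zero at the start; "wrist_torque": the same for the moment, N m; "opening": finger opening in m.
Only numpy, scipy, OpenCV 4.12 (cv2) and the standard library are available. Lean on these libraries where they do the work, as an engineer would, in place of code of your own. Each camera call takes 0.05 s, during which the arm holds its last target.

## Task

A palette knife has been left lying across the guard tracks of the bench paint mixer. Lay the knife in the blue tool tray, then push the mixer's clear splash guard shut until its red catch snaps down and holds it by itself; do not slam or force it, and leave the jars and the brush pot where they stand.

Things in the scene. Friction and masses are not known exactly. Their poses are not given: they have to be found in the camera images.
- mixer: Fixed bench paint mixer. Origin on the bench under its spindle; x axis (level) is the way the guard slides shut, z up. Base plate 150 mm wide, 22 mm high, x -225 to +210 mm. Green jar 78 mm diameter at x = 0, top at z = 147 mm, stirrer shaft above. Steel column 36 mm diameter at x = 146 mm, its foot 58 mm diameter to z = 62 mm. The catch stands at x 40 to 202 mm, y -45 to -99 mm, up to z = 155 mm.
- head_edge (a point): Middle of the lower front edge of the mixer's cream overhanging head, 250 mm above the bench; axes as the mixer. The head runs from here 330 mm along +x, 96 mm wide, 125 mm tall; knobs stand 17 mm out of its front and 36 mm out of its +y side near the column. The shut guard's rail lies 21 to 46 mm in under this edge: an upright tool hits the head, so lean it 30 to 45 deg, fingers to +x and down.
- tracks (a point): Point between the two guard tracks, level with their tops (30 mm above the bench), above the mixer's origin; axes as the mixer. Tracks run along x at y = -60 and +60 mm, each 18 mm wide, 8 mm above the base plate.
- guard_rail (a point): Middle of the push face of the yellow grip rail outside the guard's front panel, 118 mm above the bench, mixer y = 0; axes as the mixer. Rail: level bar 100 mm long (along y), 24 mm high, 16 mm proud of the panel; its face looks along -x. The panel reaches from z = 31 to 167 mm.
- guard_end (a point): Middle of the guard's open leading end, 98 mm above the bench. The guard is a clear box without top or back, 175 mm long, 138 mm wide, z = 31 to 167 mm, 0.6 kg. It slides along mixer +x past the jar; whatever lies across the tracks ahead of this end stops it.
- guard (a joint): Guard travel, m: 0 open (starts 0 to 0.05), grows as it shuts; runs with 2 N. 33 mm before home a spring ejector pushes back 4 to 7 N; its pin lifts the catch (10 to 16 N in all); the catch snaps down and the push drops; 3.5 mm on, a rubber buffer (5 N/mm) stops it. The catch bracket is set differently each time: home is 0.118 to 0.142, to be felt. Let go uncaught, it springs back.
- pawl (a joint): Angle of the red catch lever on the mixer's -y side, rad: 0 is down; the guard's pin lifts it to about 0.13, then it snaps back to 0 behind the pin. It also reads 0 before the pin reaches it. Still raised means half caught: not shut.
- knife_grip (a point): Grip point of the palette knife, centre of its wooden handle's section, 70 mm from mid-knife, 30 mm from the handle's end. x axis towards the blade tip, z up. At the start it lies on the tracks (underside z = 30 mm) between jar and column, handle out past the base's edge on the mixer's +y side, this point 95 to 107 mm from the mixer's centreline.
- knife_mid (a point): The knife's middle, 8 mm above its underside; axes as knife_grip. Knife 200 mm long, about 110 g, balanced near its middle: wooden handle 105 x 26 x 16 mm, steel blade 100 x 34 x 3 mm, undersides level.
- tray: Blue open tool tray, fixed, 250 (x) x 110 (y) x 30 mm high, walls and floor 4 mm. Origin under its centre on the bench, x along its length.
- ochre_jar_mid (a point): Middle of a closed ochre paint jar standing on the bench, 80 mm diameter, 123 mm high; 52 mm above the bench. Leave alone.
- yellow_jar_mid (a point): Middle of a closed yellow paint jar, 72 mm diameter, 108 mm high; 45 mm above the bench. Leave alone.
- brush_pot_mid (a point): Middle of a dark pot 72 mm diameter, 100 mm high with three brushes standing out to 210 mm; 50 mm above the bench. Leave alone.
- buffer (a joint): Squeeze, m, of the rubber end buffer behind the guard's catch-side end, 5 N per mm; 0 while the guard does not touch it. It is met 3.5 mm past home, and squeezing it by more than 4 mm (about 30 N of push in all) is forcing it.
There are look-alikes about, which are no part of the job. Of the things like the part that bears knife_grip, leave any that is green; of the rest the larger one is meant.

How it is judged:
On the way, in this order (a step that is already met when the one before it is completed fails the run):
1. the palette knife lies in the tray, let go (x of knife_mid in the frame of tray between -0.06 and 0.06 m and y of knife_mid in the frame of tray between -0.05 and 0.05 m and z of knife_mid in the frame of tray below 0.025 m and contact force between the fingers and knife below 0.1 N), for 0.2 s.
2. the guard is shut and its catch has snapped down (value of joint guard above 0.114 m and value of joint pawl below 0.03 rad), for 0.2 s.
At the end, for the whole second after the job is handed in: The knife lies in the tray: its middle within 60 mm of the tray's centre along it, 50 mm across it and under 25 mm above the bench. The guard is at rest beyond 0.114 m with the catch down (pawl under 0.03 rad), holding by itself (all of step 2 and velocity of joint guard between -0.01 and 0.01 m/s and x of knife_mid in the frame of tray between -0.06 and 0.06 m and y of knife_mid in the frame of tray between -0.05 and 0.05 m and z of knife_mid in the frame of tray below 0.025 m); the robot touches nothing.
It fails at once if the guard was slammed: faster than 0.30 m/s beyond 0.08 m of its travel (velocity of joint guard above 0.3 m/s and value of joint guard above 0.08 m).
It fails at once if the guard was forced: its end buffer squeezed by more than 4 mm (about 30 N of push) (value of joint buffer above 0.004 m).
It fails at once if the knife was dropped or thrown (faster than 1.2 m/s) (linear speed of knife above 1.2 m/s).
It fails at once if a jar or the brush pot was shifted by more than 20 mm (distance of any of ochre_jar_mid, yellow_jar_mid, brush_pot_mid from where it was at the start of the episode above 0.02 m).
It also fails if it takes over 69 s, if anything falls off the work surface, if the arm or the gripper's body presses on something with over 40 N, if the wrist force passes 120 N, or if a joint passes its speed limit or range.

## Working session

There is one attempt and no reset: what is moved stays moved. The work goes in short steps, Python scripts to look and compute and a tool call to move; the robot and the scene stay as the last step left them, time stands still between calls to the robot, and variables do not carry over. Pictures are saved under pics/ and viewed, and the job is handed in when it is done.

Besides the shell and the picture viewer there is one more tool, called after "Request:" as a command line: name --pt "numbers of a row" for each row, then --argument value for the rest. jog_arm: Moves the arm, as the interface text tells. Its arguments: {"type":"object","properties":{"steps":{"type":"array"},"force":{"type":"number"}},"required":["steps"]}

```bash
ls; mkdir -p pics; python3 - <<'E'
from plant import robot
import cv2,numpy as np
s=robot.read_state();print({k:np.round(v,3).tolist() for k,v in s.items()})
for n in ["scene","top","wrist"]:
    c=robot.read_camera(n);cv2.imwrite(f"pics/{n}0.png",c["image"][:,:,::-1])
    print(n,np.round(c["mtx"],2).tolist(),np.round(c.get("extrinsics",c.get("tool_from_camera")),4).tolist())
E
```

```text
pics
{'t': 0.0, 'q': [1.023, 0.131, 1.489, 0.0, 1.523, -0.085], 'dq': [-0.001, -0.001, -0.002, 0.0, 0.0, -0.0], 'joint_torque': [0.0, -55.986, -49.175, 0.077, 0.036, -0.0], 'tool_pos': [0.268, 0.536, 0.232], 'orientation': [-0.72, -3.057, 0.003], 'force': [0.268, -0.47, 0.034], 'wrist_torque': [-0.035, 0.023, -0.016], 'opening': 0.093}
scene [[402.5, 0.0, 316.01], [0.0, 402.5, 199.43], [0.0, 0.0, 1.0]] [[0.642, 0.4449, -0.6244, 1.2402], [0.7664, -0.3965, 0.5054, -0.5304], [-0.0227, -0.803, -0.5955, 0.8456], [0.0, 0.0, 0.0, 1.0]]
top [[482.13, 0.0, 320.79], [0.0, 482.13, 202.02], [0.0, 0.0, 1.0]] [[-0.0246, -0.986, 0.1647, 0.3151], [-0.9995, 0.0275, 0.0149, 0.023], [-0.0192, -0.1643, -0.9862, 1.425], [0.0, 0.0, 0.0, 1.0]]
wrist [[309.71, 0.0, 321.49], [0.0, 309.71, 200.66], [0.0, 0.0, 1.0]] [[0.0007, -0.9693, -0.2458, 0.0684], [1.0, 0.0005, 0.0008, 0.0017], [-0.0006, -0.2458, 0.9693, -0.1516], [0.0, 0.0, 0.0, 1.0]]
```

View pics/scene0.png

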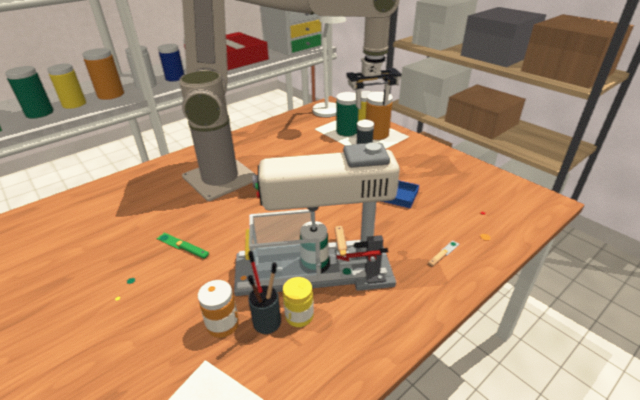

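View pics/top0.png

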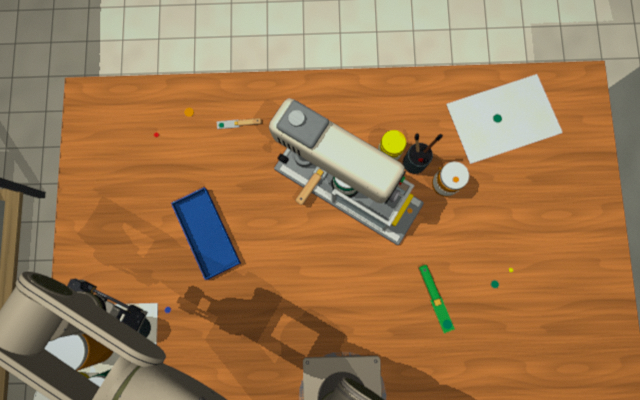

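View pics/wrist0.png

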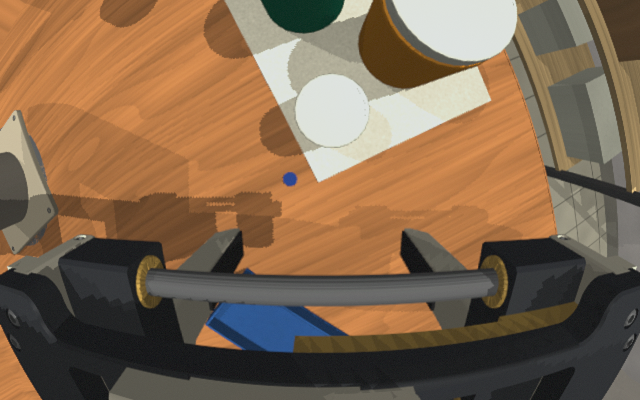

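Knife candidates in the top view are a green one at (435,298), a small one at (240,124), and a larger wooden-handled one at (310,186) lying across the tracks. The one on the tracks fits: it isn't green, it's the larger of the other two, and it's on the tracks. I'll confirm that in an enlarged crop.

```bash
cat > h.py <<'E'
import numpy as np,cv2
from scipy.spatial.transform import Rotation as R
K={'top':np.array([[482.13,0,320.79],[0,482.13,202.02],[0,0,1]]),'scene':np.array([[402.5,0,316.01],[0,402.5,199.43],[0,0,1]])}
E={'top':np.array([[-0.0246,-0.986,0.1647,0.3151],[-0.9995,0.0275,0.0149,0.023],[-0.0192,-0.1643,-0.9862,1.425],[0,0,0,1]]),
'scene':np.array([[0.642,0.4449,-0.6244,1.2402],[0.7664,-0.3965,0.5054,-0.5304],[-0.0227,-0.803,-0.5955,0.8456],[0,0,0,1]])}
def ray(c,u,v,z):
    d=E[c][:3,:3]@np.linalg.inv(K[c])@[u,v,1.]; o=E[c][:3,3]
    return o+d*(z-o[2])/d[2]
def proj(c,p):
    q=np.linalg.inv(E[c])@np.append(p,1); q=K[c]@q[:3]; return q[:2]/q[2]
E
python3 - <<'E'
import cv2
a=cv2.imread('pics/top0.png');b=a[80:260,160:430];cv2.imwrite('pics/topc.png',cv2.resize(a[90:250,260:430],(800,753)[:2],interpolation=cv2.INTER_CUBIC)[:600])
cv2.imwrite('pics/topt.png',cv2.resize(a[170:290,160:260],(500,600),interpolation=cv2.INTER_CUBIC))
a=cv2.imread('pics/scene0.png');cv2.imwrite('pics/scenec.png',cv2.resize(a[140:300,220:420],(750,600),interpolation=cv2.INTER_CUBIC))
E
```

```text
(no output)
```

View pics/topc.png

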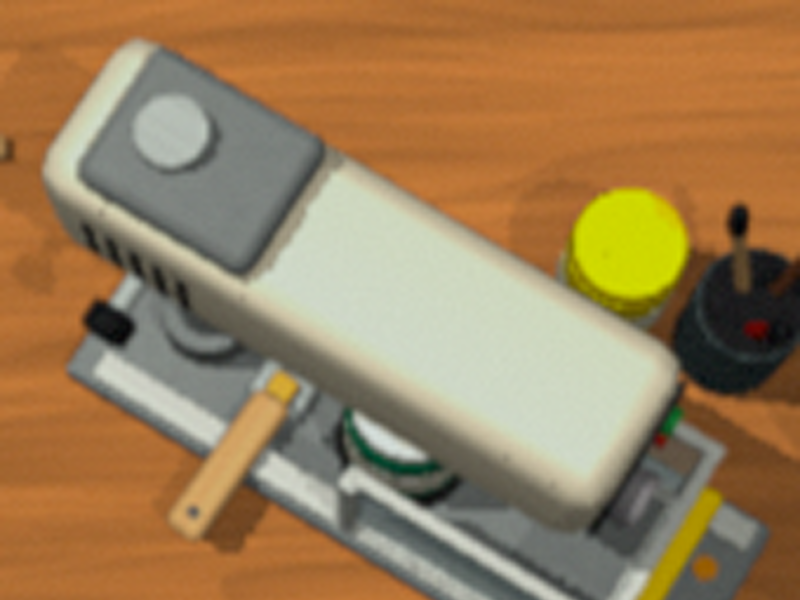

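View pics/topt.png

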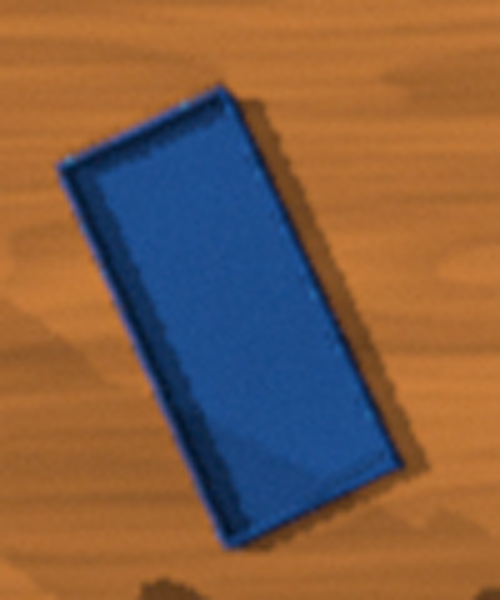

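View pics/scenec.png

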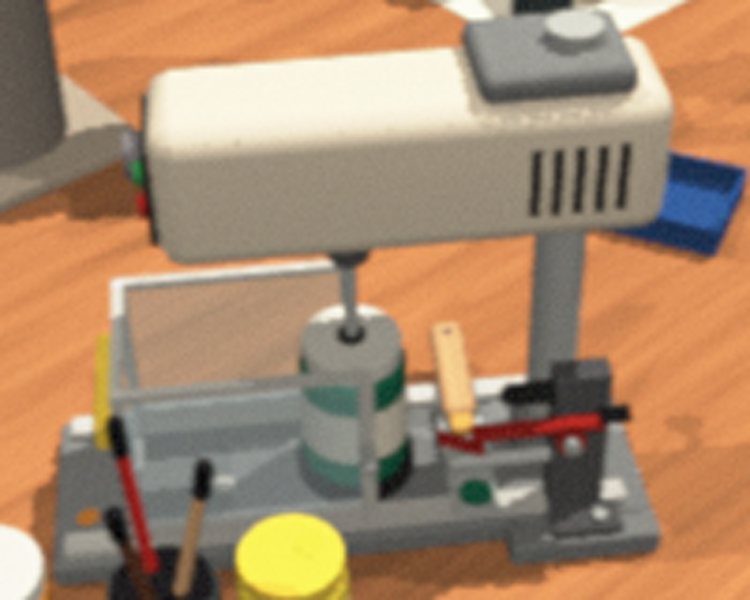

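```bash
python3 - <<'E'
import cv2
a=cv2.imread('pics/top0.png')
cv2.imwrite('pics/topd.png',cv2.resize(a[170:250,330:430],(750,600),interpolation=cv2.INTER_CUBIC))
cv2.imwrite('pics/tope.png',cv2.resize(a[140:220,265:365],(750,600),interpolation=cv2.INTER_CUBIC))
E
```

```text
(no output)
```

View pics/topd.png

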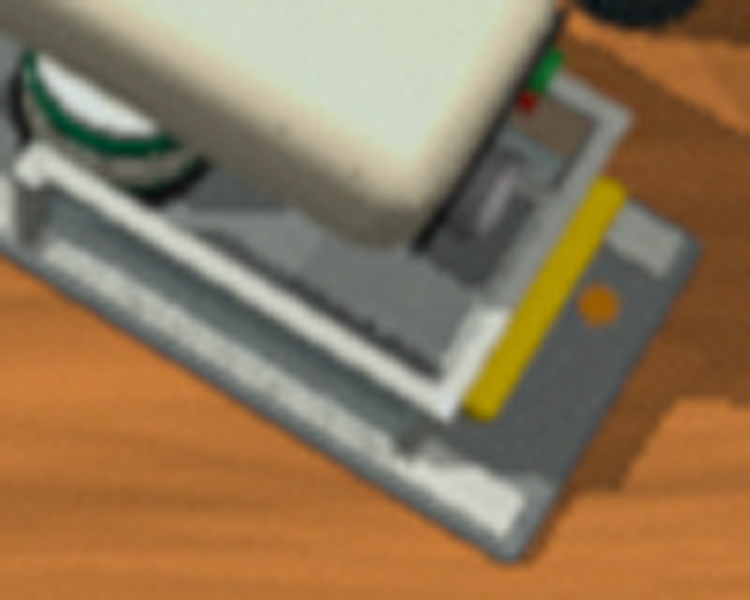

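View pics/tope.png

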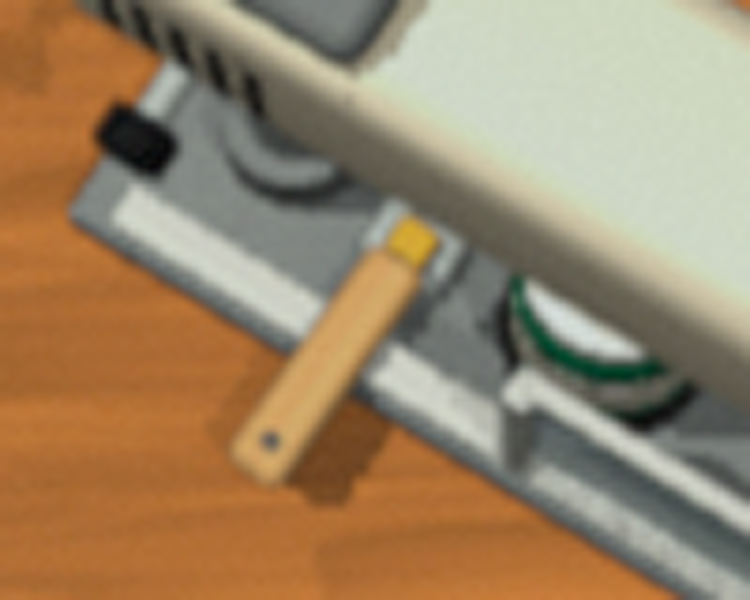

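```bash
cat >> h.py <<'E'
def td(x,y): return 330+x/7.5,170+y/7.5
def te(x,y): return 265+x/7.5,140+y/7.5
def tt(x,y): return 160+x/5,170+y/5
E
python3 - <<'E'
from h import *
A=ray('top',*te(72,215),.022);B=ray('top',*td(515,562),.022);C=ray('top',*td(703,246),.022)
print(A,B,C,'AB',np.linalg.norm(A-B),'BC',np.linalg.norm(B-C))
# fit
m=np.array([[.210,.075],[-.225,.075],[-.225,-.075]]);w=np.array([A,B,C])[:,:2]
mc=m-m.mean(0);wc=w-w.mean(0)
th=np.arctan2((mc[:,0]*wc[:,1]-mc[:,1]*wc[:,0]).sum(),(mc*wc).sum());
Rm=np.array([[np.cos(th),-np.sin(th)],[np.sin(th),np.cos(th)]]);o=w.mean(0)-Rm@m.mean(0)
print('th',th,np.degrees(th),'o',o,'res',(w-(m@Rm.T+o))*1000)
def M(p): return Rm.T@(np.asarray(p)[:2]-o)
for n,f,z in [('handle end',te(255,468),.046),('handle fer',te(395,258),.046),('hole',te(270,440),.046),('ferr end',te(415,228),.044)]:
    p=ray('top',*f,z);print(n,p,M(p))
for n,p in [('rail corner +y front',td(487,415)),('rail -y front',td(622,190)),('rail +y back',td(468,402)),('rail -y back',td(603,180))]:
    q=ray('top',*p,.130);print(n,q,M(q))
for n,p in [('guard lead top',td(33,155)),]:
    q=ray('top',*p,.167);print(n,q,M(q))
T=[ray('top',*tt(*p),.03) for p in [(60,163),(220,87),(402,467),(228,547)]]
T=np.array(T);print(T,T.mean(0),np.linalg.norm(T[0]-T[1]),np.linalg.norm(T[1]-T[2]),np.linalg.norm(T[2]-T[3]))
# check scene
mx=lambda x,y,z: np.append(Rm@[x,y]+o,z)
for p in [(-.225,-.075,.022),(-.225,.075,.022),(.21,-.075,.022),(0,0,.147)]: print(p,proj('scene',mx(*p)))
E
```

```text
[0.65434157 0.17981637 0.022     ] [ 0.4170693  -0.17837875  0.022     ] [ 0.53867613 -0.25810065  0.022     ] AB 0.4296532056845606 BC 0.14540908547589612
th 0.9833780048591534 56.34340934442485 o [ 0.60184214 -0.03281975] res [[-1.45742416 -3.72851988]
 [ 2.35336545  0.15916178]
 [-0.8959413   3.5693581 ]]
handle end [0.54604028 0.10709268 0.046     ] [0.08553333 0.12398945]
handle fer [0.62762784 0.05095598 0.046     ] [0.08402356 0.02496633]
hole [0.55687407 0.10108726 0.046     ] [0.08653882 0.11164339]
ferr end [0.63987371 0.04288258 0.044     ] [0.0840903  0.01029879]
rail corner +y front [ 0.46217146 -0.15554997  0.13      ] [-0.17956491  0.04823948]
rail -y front [ 0.542833   -0.20844346  0.13      ] [-0.17888835 -0.04821542]
rail +y back [ 0.46704864 -0.14897673  0.13      ] [-0.17139052  0.04782282]
rail -y back [ 0.54670827 -0.20178299  0.13      ] [-0.17119661 -0.04774977]
guard lead top [0.55473219 0.00512927 0.167     ] [0.0054788  0.06024499]
[[0.55854631 0.48311185 0.03      ]
 [0.60159222 0.38895002 0.03      ]
 [0.37523187 0.2801475  0.03      ]
 [0.33216168 0.38021644 0.03      ]] [0.46688302 0.38310645 0.03      ] 0.10353453630070006 0.25115134651152404 0.1089441793769636
(-0.225, -0.075, 0.022) [230.83235824 291.40590323]
(-0.225, 0.075, 0.022) [233.87394224 251.9882926 ]
(0.21, -0.075, 0.022) [392.05607161 275.35454255]
(0, 0, 0.147) [311.24923222 229.51209104]
```

```bash
cat >> h.py <<'E'
th=np.radians(56.35);o=np.array([.602,-.033])
MX=np.array([np.cos(th),np.sin(th),0]);MY=np.array([-np.sin(th),np.cos(th),0]);Z=np.array([0,0,1.])
def W(x,y,z): return np.append(o,0)+x*MX+y*MY+z*Z
def Mm(p): d=np.asarray(p)-np.append(o,0); return np.array([d@MX,d@MY,d[2]])
def Rzy(z,y): # tool axes
    z=z/np.linalg.norm(z); y=y-z*(y@z); y/=np.linalg.norm(y); return np.column_stack([np.cross(y,z),y,z])
def oriq(q): return (R.from_euler('z',q[0])*R.from_euler('y',q[1]+q[2])*R.from_euler('z',q[3])*R.from_euler('y',q[4])*R.from_euler('z',q[5])).as_matrix()
def go(pt,Rt):
    from plant import robot
    s=robot.read_state();Rc=R.from_rotvec(s['orientation']).as_matrix()
    sh=Rc.T@(pt-s['tool_pos']);rv=R.from_matrix(Rc.T@Rt).as_rotvec()
    print('t',round(s['t'],2),'pos',np.round(s['tool_pos'],4),'q',np.round(s['q'],3).tolist(),'F',np.round(s['force'],1),'op',round(float(s['opening']),4))
    print('row',np.round(np.r_[sh,rv],4).tolist(),'| dist',np.linalg.norm(pt-s['tool_pos']).round(4),'deg',np.degrees(np.linalg.norm(rv)).round(1))
def wrist(q1,q23,Rt): # candidate q4,q5,q6
    A=(R.from_euler('z',q1)*R.from_euler('y',q23)).as_matrix().T@Rt
    e=R.from_matrix(A).as_euler('ZYZ');return [e,np.array([e[0]+np.pi,-e[1],e[2]+np.pi])]
E
python3 - <<'E'
from h import *
from plant import robot
s=robot.read_state();Rc=R.from_rotvec(s['orientation']).as_matrix();print(Rc.round(3));print((oriq(s['q'])).round(3))
kd=np.array([np.cos(np.radians(-34.5)),np.sin(np.radians(-34.5)),0]);kp=np.array([-kd[1],kd[0],0])
t=np.radians(20)
for sg in (1,-1):
    Rt=Rzy(np.cos(t)*-Z+np.sin(t)*kd,sg*kp)
    print(sg,Rt.round(3))
    go(np.array([.570,.091,.041])-.12*Rt[:,2],Rt)
E
```

```text
[[-0.895  0.446 -0.001]
 [ 0.446  0.895 -0.001]
 [ 0.    -0.001 -1.   ]]
[[-0.446 -0.895 -0.001]
 [-0.895  0.446 -0.001]
 [ 0.001  0.    -1.   ]]
1 [[-0.774  0.566  0.282]
 [ 0.532  0.824 -0.194]
 [-0.342  0.    -0.94 ]]
t 0.15 pos [0.2676 0.5365 0.2318] q [1.023, 0.131, 1.489, 0.0, 1.523, -0.085] F [ 0.3 -1.1  0.1] op 0.0929
row [-0.4288, -0.2579, 0.0784, 0.0229, -0.3485, 0.1382] | dist 0.5065 deg 21.5
-1 [[ 0.774 -0.566  0.282]
 [-0.532 -0.824 -0.194]
 [ 0.342 -0.    -0.94 ]]
t 0.15 pos [0.2676 0.5365 0.2318] q [1.023, 0.131, 1.489, 0.0, 1.523, -0.085] F [ 0.3 -1.1  0.1] op 0.0929
row [-0.4288, -0.2579, 0.0784, 0.5217, 0.0342, -2.9582] | dist 0.5065 deg 172.1
```

Request:
jog_arm --pt "0.4 -0.06 -0.036 0.011 0.003 -0.05 0.02" --pt "0.4 -0.12 -0.072 0.022 0.006 -0.1 0.04" --pt "0.4 -0.18 -0.108 0.033 0.01 -0.15 0.06" --pt "0.4 -0.24 -0.144 0.044 0.013 -0.2 0.08" --pt "0.4 -0.29 -0.174 0.053 0.016 -0.24 0.1" --force 40

```text
t: 0.78
tool_pos: [0.434, 0.2747, 0.1832]
orientation: [0.808, 2.794, -0.106]
force: [0.2, 1.1, 0.5]
opening: 0.0558
```

```bash
cat > g.py <<'E'
from h import *
kd=np.array([np.cos(np.radians(-34.5)),np.sin(np.radians(-34.5)),0]);kp=np.array([-kd[1],kd[0],0])
t=np.radians(20)
Rg=Rzy(np.cos(t)*-Z+np.sin(t)*kd,kp)
G=np.array([.570,.091,.041])
E
python3 -c "
from g import *
go(G-.12*Rg[:,2],Rg)"
```

```text
t 0.78 pos [0.434  0.2747 0.1832] q [0.623, -0.15, 1.877, -0.233, 1.334, -0.339] F [0.2 1.1 0.5] op 0.0558
row [-0.16, -0.0808, 0.0702, 0.0058, -0.1071, 0.0383] | dist 0.1925 deg 6.5
```

Request:
jog_arm --pt "0.4 -0.05 -0.025 0.022 0.002 -0.033 0.012" --pt "0.4 -0.1 -0.05 0.044 0.004 -0.066 0.024" --pt "0.4 -0.16 -0.081 0.07 0.006 -0.107 0.038" --pt "0.4 -0.16 -0.081 0.07 0.006 -0.107 0.038"

```text
t: 1.27
tool_pos: [0.536, 0.111, 0.1526]
orientation: [0.836, 2.678, -0.15]
force: [0.1, 0.4, -0.4]
opening: 0.0557
```

```bash
python3 -c "
from g import *
from plant import robot
go(G,Rg)
s=robot.read_state()
c=robot.read_camera('wrist');cv2.imwrite('pics/w1.png',c['image'][:,:,::-1])
T=c['tool_from_camera'];Rc=R.from_rotvec(s['orientation']).as_matrix()
for p in [G, G-[0,0,0]+.07*kd, np.array([.5455,.1075,.046])]:
    q=np.linalg.inv(T)@np.append(Rc.T@(p-s['tool_pos']),1);a=np.arctan2(np.hypot(q[0],q[1]),q[2]);r=309.71*a/np.hypot(q[0],q[1]);print(321.49+r*q[0],200.66+r*q[1])
c=robot.read_camera('top');cv2.imwrite('pics/t1.png',cv2.resize(c['image'][90:250,240:430,::-1],(712,600)))
"
```

```text
t 1.27 pos [0.536  0.111  0.1526] q [0.288, -0.151, 1.957, -0.3, 1.132, -0.577] F [ 0.1  0.4 -0.4] op 0.0557
row [0.0012, 0.0031, 0.1183, -0.0033, -0.0006, -0.0024] | dist 0.1184 deg 0.2
322.9291348981495 199.6402489547614
322.91537207261916 255.58562564718548
322.60473748154857 173.6591996344289
```

View pics/w1.png

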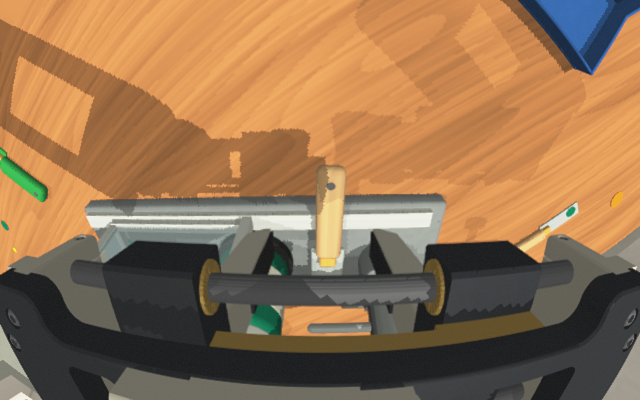

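View pics/t1.png

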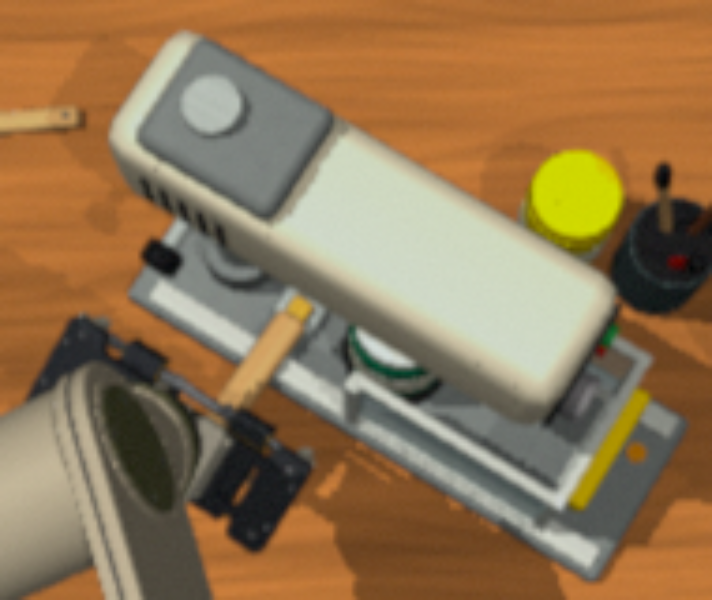

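```bash
cat >> h.py <<'E'
TC=np.array([[0.0007,-0.9693,-0.2458,0.0684],[1,0.0005,0.0008,0.0017],[-0.0006,-0.2458,0.9693,-0.1516],[0,0,0,1]])
def wray(pos,rv,u,v,z):
    x,y=u-321.49,v-200.66;r=np.hypot(x,y);a=r/309.71
    d=np.array([np.sin(a)*x/r,np.sin(a)*y/r,np.cos(a)]);Rc=R.from_rotvec(rv).as_matrix()
    d=Rc@TC[:3,:3]@d;c=Rc@TC[:3,3]+pos;return c+d*(z-c[2])/d[2]
E
python3 - <<'E'
from h import *
from plant import robot
a=cv2.imread('pics/w1.png');cv2.imwrite('pics/w1c.png',cv2.resize(a[150:280,220:460],(800,433),interpolation=cv2.INTER_CUBIC))
s=robot.read_state()
for n,u,v,z in [('c1',443,196,.022),('c2',87,205,.022),('hend',330,166,.046),('hfer',327,257,.046),('hmid',330,200,.046)]:
    p=wray(s['tool_pos'],s['orientation'],u,v,z);print(n,p.round(4),Mm(p).round(4))
E
```

```text
c1 [0.647  0.1893 0.022 ] [0.21   0.0857 0.022 ]
c2 [ 0.4224 -0.1585  0.022 ] [-0.204   0.0799  0.022 ]
hend [0.5435 0.1186 0.046 ] [0.0938 0.1326 0.046 ]
hfer [0.6285 0.0583 0.046 ] [0.0907 0.0285 0.046 ]
hmid [0.5717 0.0998 0.046 ] [0.0937 0.0988 0.046 ]
```

View pics/w1c.png

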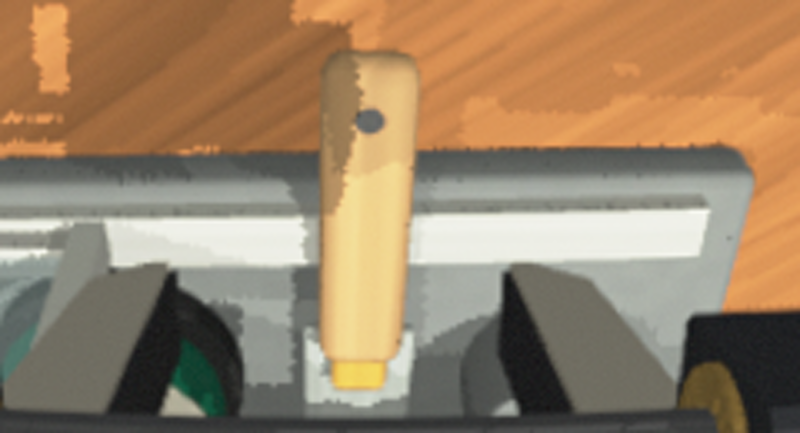

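```bash
python3 - <<'E'
from h import *
for n,u,v,z in [('hend',338.9,226.7,.046),('hfer',342.1,248.5,.046)]:
    p=ray('scene',u,v,z);print(n,p.round(4),Mm(p).round(4))
for p in [(.5455,.1075,.046),(.5435,.1186,.046),(.6276,.051,.046),(.6285,.0583,.046)]: print(proj('scene',p))
# top crop t1 scale 3.747, offset (240,90)
for n,u,v in [('hfer',290,310),('side',237,397)]:
    p=ray('top',240+u/3.747,90+v/3.75,.046);print(n,p.round(4),Mm(p).round(4))
E
```

```text
hend [0.5553 0.1107 0.046 ] [0.0938 0.1185 0.046 ]
hfer [0.632  0.0527 0.046 ] [0.088  0.0225 0.046 ]
[335.94830415 225.58504132]
[338.1837502  223.72183421]
[340.61414209 247.97592217]
[342.69712293 246.97596509]
hfer [0.6328 0.0516 0.046 ] [0.0875 0.0212 0.046 ]
side [0.565  0.0944 0.046 ] [0.0855 0.1014 0.046 ]
```

```bash
sed -i 's/^G=.*/G=W(.0895,.100,.041)/' g.py; python3 -c "
from g import *
print(G);go(G-.045*Rg[:,2],Rg)"
```

```text
[0.56834978 0.09691502 0.041     ]
t 1.38 pos [0.5359 0.1131 0.1534] q [0.292, -0.151, 1.955, -0.299, 1.133, -0.576] F [0.4 0.8 0.3] op 0.0558
row [0.0046, 0.0051, 0.0729, -0.0015, -0.0012, -0.0015] | dist 0.0733 deg 0.1
```

Request:
jog_arm --pt "0.4 0.002 0.002 0.036 0 0 0" --pt "0.4 0.005 0.005 0.073 0 0 0" --pt "0.4 0.005 0.005 0.073 0 0 0"

```text
t: 1.75
tool_pos: [0.5527, 0.1063, 0.08]
orientation: [0.834, 2.685, -0.152]
force: [-0.3, 0.2, -0.5]
opening: 0.0557
```

```bash
python3 -c "
from g import *
from plant import robot
c=robot.read_camera('wrist');cv2.imwrite('pics/w2.png',c['image'][:,:,::-1])
go(G,Rg)
"
```

```text
t 1.8 pos [0.554  0.1067 0.0823] q [0.268, -0.019, 1.971, -0.318, 0.988, -0.552] F [-0.5  0.7  1.1] op 0.0558
row [-0.0024, 0.0002, 0.0447, -0.0029, -0.0035, 0.0002] | dist 0.0448 deg 0.3
```

View pics/w2.png

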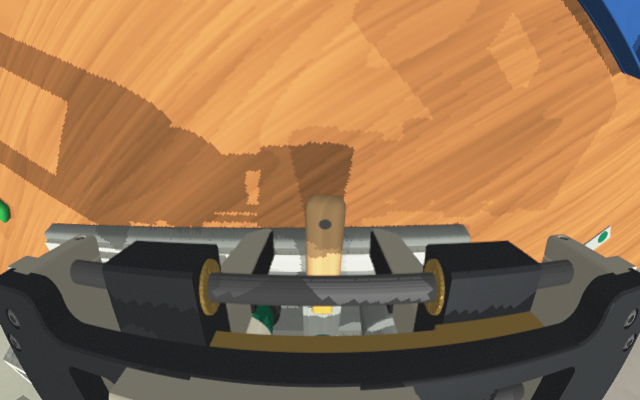

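Request:
jog_arm --pt "0.4 -0.001 0 0.02 0 0 0" --pt "0.4 -0.002 0 0.038 0 0 0" --pt "0.4 -0.002 0 0.045 0 0 0" --pt "0.4 -0.002 0 0.045 0 0 0"

```text
t: 2.3
tool_pos: [0.5678, 0.0968, 0.0405]
orientation: [0.833, 2.683, -0.15]
force: [0.3, -0.5, 0.7]
opening: 0.0556
```

```bash
python3 -c "
from g import *
from plant import robot
c=robot.read_camera('wrist');cv2.imwrite('pics/w3.png',c['image'][:,:,::-1])
c=robot.read_camera('scene');cv2.imwrite('pics/s3.png',cv2.resize(c['image'][140:300,220:420,::-1],(750,600)))
go(G,Rg)
"
```

```text
t 2.4 pos [0.5683 0.097  0.0413] q [0.241, 0.072, 1.963, -0.332, 0.9, -0.547] F [-0.2  0.  -0.1] op 0.0559
row [0.0, -0.0001, 0.0003, -0.0026, -0.003, 0.0001] | dist 0.0003 deg 0.2
```

View pics/w3.png

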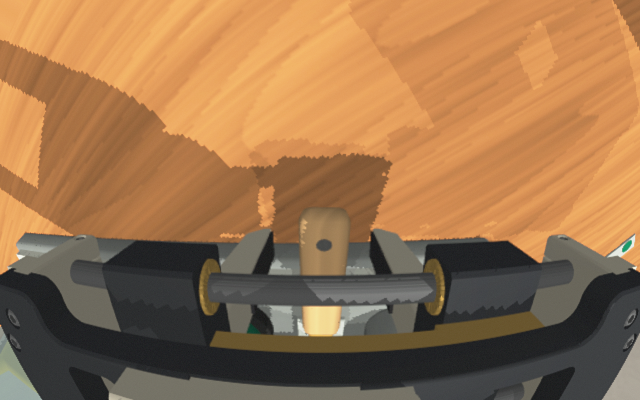

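View pics/s3.png

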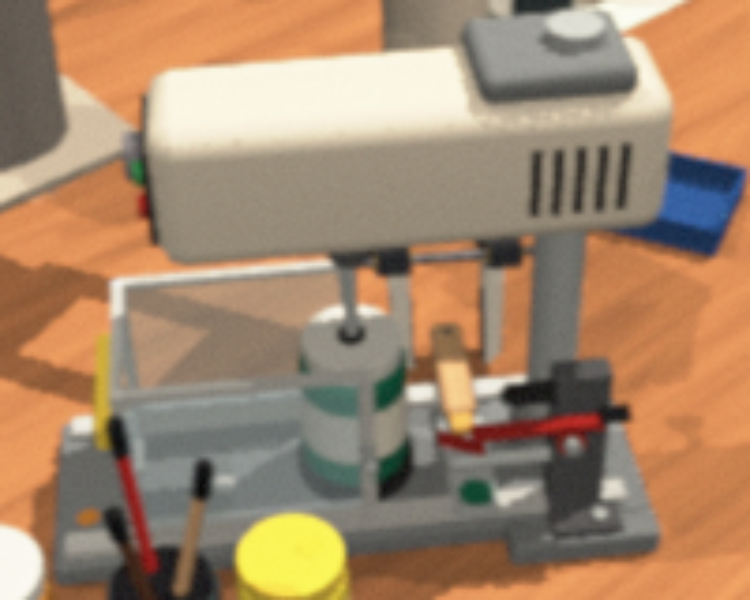

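The wrist view puts the handle at (325,240), centred between the fingertips (240 and 405). I'm closing on it.

Request:
jog_arm --pt "0.8 0 0 0 0 0 0" --pt "0.8 0 0 0 0 0 0" --pt "0.8 0 0 0 0 0 0" --pt "0.8 0 0 0 0 0 0" --force 45

```text
t: 2.9
tool_pos: [0.5684, 0.097, 0.0414]
orientation: [0.833, 2.681, -0.149]
force: [-0.8, -0.4, 1.3]
opening: 0.0257
```

```bash
python3 -c "
from g import *
from plant import robot
p=robot.read_state()['tool_pos']
go(p+[0,0,.006],Rg); go(p+[0,0,.009]-.16*kd,Rg)
"
```

```text
t 2.9 pos [0.5684 0.097  0.0414] q [0.241, 0.072, 1.963, -0.332, 0.9, -0.547] F [-0.8 -0.4  1.3] op 0.0257
row [-0.002, -0.0, -0.0056, -0.0024, -0.0029, 0.0] | dist 0.006 deg 0.2
t 2.9 pos [0.5684 0.097  0.0414] q [0.241, 0.072, 1.963, -0.332, 0.9, -0.547] F [-0.8 -0.4  1.3] op 0.0257
row [0.1475, -0.0002, -0.0628, -0.0024, -0.0029, 0.0] | dist 0.1603 deg 0.2
```

Request:
jog_arm --pt "0.8 -0.002 0 -0.0056 0 0 0" --pt "0.8 0.033 0 -0.019 0 0 0" --pt "0.8 0.07 0 -0.033 0 0 0" --pt "0.8 0.108 0 -0.048 0 0 0" --pt "0.8 0.147 0 -0.063 0 0 0"

```text
t: 3.52
tool_pos: [0.4359, 0.1882, 0.0511]
orientation: [0.834, 2.681, -0.148]
force: [-0.1, 0.7, -1.4]
opening: 0.0256
```

```bash
python3 -c "
from g import *
from plant import robot
c=robot.read_camera('scene');cv2.imwrite('pics/s4.png',cv2.resize(c['image'][100:300,220:470,::-1],(750,600)))
c=robot.read_camera('wrist');cv2.imwrite('pics/w4.png',c['image'][:,:,::-1])
ang=np.radians(60.2)
Rt=R.from_euler('z',ang).as_matrix()@Rg
go(np.array([.404,.353,.12]),Rt)
"
```

```text
t 3.62 pos [0.4342 0.1892 0.0504] q [0.54, -0.152, 2.16, -0.371, 1.019, -0.253] F [ 0.7 -0.7 -0.8] op 0.0257
row [0.0869, 0.1179, -0.1055, -0.3592, -0.0054, -0.9856] | dist 0.1805 deg 60.1
```

View pics/s4.png

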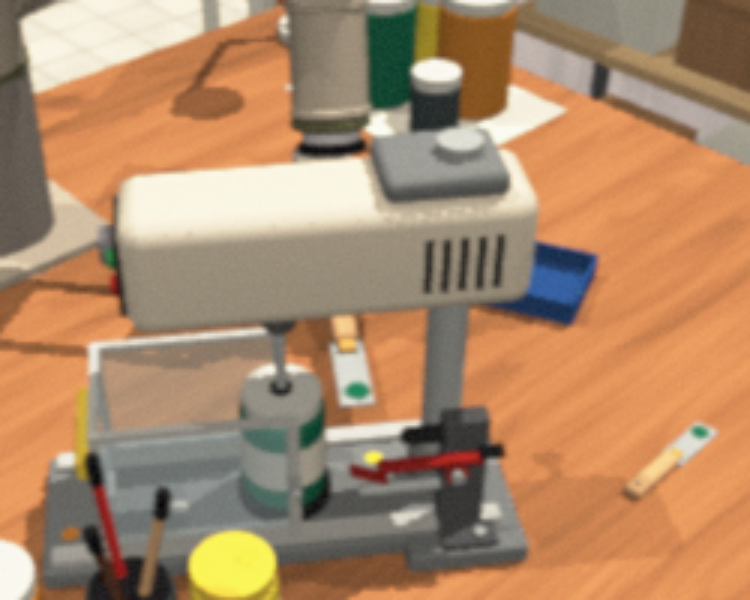

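View pics/w4.png

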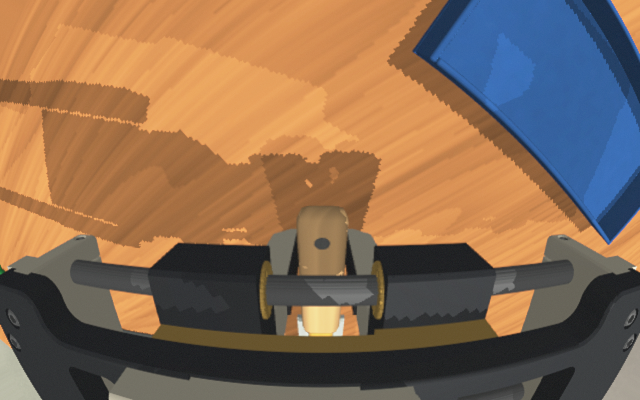

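Request:
jog_arm --pt "0.8 -0.01 0 -0.033 0 0 0" --pt "0.8 -0.02 0.005 -0.06 -0.03 0 -0.08" --pt "0.8 0.0 0.03 -0.075 -0.09 -0.001 -0.246" --pt "0.8 0.025 0.055 -0.085 -0.15 -0.002 -0.41" --pt "0.8 0.045 0.08 -0.095 -0.21 -0.003 -0.574"

```text
t: 4.25
tool_pos: [0.418, 0.2983, 0.1248]
orientation: [-0.023, 2.794, 0.004]
force: [1.2, -0.1, -1.6]
opening: 0.0256
```

```bash
cat >> g.py <<'E'
Rp=R.from_euler('z',np.radians(60.2)).as_matrix()@Rg
E
python3 -c "
from g import *
go(np.array([.404,.353,.12]),Rp)
"
```

```text
t 4.25 pos [0.418  0.2983 0.1248] q [0.666, -0.283, 2.121, -0.242, 1.035, -0.825] F [ 1.2 -0.1 -1.6] op 0.0256
row [0.014, 0.0549, 0.0001, -0.1474, -0.0015, -0.4063] | dist 0.0567 deg 24.8
```

Request:
jog_arm --pt "0.8 0.005 0.02 0 -0.05 0 -0.135" --pt "0.8 0.009 0.038 0 -0.1 -0.001 -0.27" --pt "0.8 0.014 0.055 0 -0.147 -0.0015 -0.406" --pt "0.8 0.014 0.055 0 -0.147 -0.0015 -0.406"

```text
t: 4.75
tool_pos: [0.4042, 0.3528, 0.1201]
orientation: [-0.621, 2.73, 0.109]
force: [0.5, 0.1, -1.6]
opening: 0.0258
```

```bash
python3 -c "
from g import *
from plant import robot
c=robot.read_camera('top');cv2.imwrite('pics/t5.png',cv2.resize(c['image'][160:300,150:300,::-1],(640,600)))
c=robot.read_camera('wrist');cv2.imwrite('pics/w5.png',c['image'][:,:,::-1])
go(np.array([.404,.353,.12]),Rp)
"
```

```text
t 4.85 pos [0.4043 0.3524 0.1202] q [0.675, -0.274, 2.124, -0.096, 0.954, -1.298] F [ 0.4 -0.1 -0.9] op 0.0258
row [0.0001, 0.0007, 0.0001, -0.0019, -0.0002, -0.0037] | dist 0.0007 deg 0.2
```

View pics/t5.png

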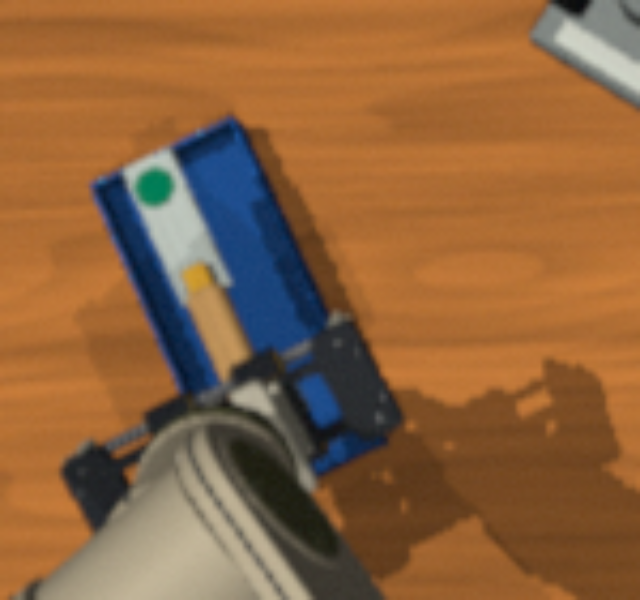

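View pics/w5.png

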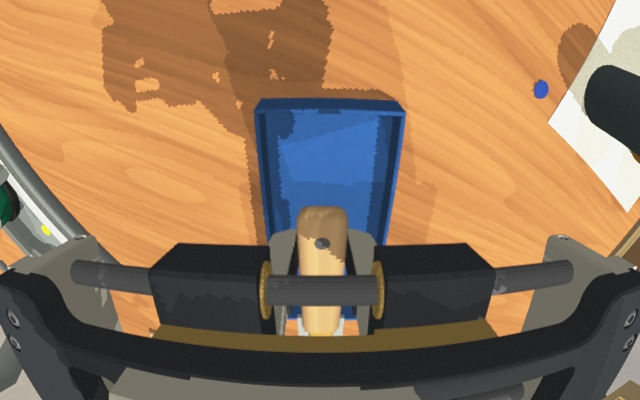

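```bash
python3 - <<'E'
from g import *
p=np.array([.4043,.3524,.1202]);rv=R.from_matrix(Rp).as_rotvec()
a=wray(p,rv,256,108,.03);b=wray(p,rv,405,108,.03);print(a,b,np.linalg.norm(a-b),(a+b)/2)
ax=np.array([np.cos(np.radians(25.7)),np.sin(np.radians(25.7)),0])
print('centre est',(a+b)/2+.125*ax)
ge=wray(p,rv,323,207,.12);print('handle end',ge, (ge-p)@ax)
for u,v in [(176,150),(124,172)]: print(ray('top',150+u/640*150,160+v/600*140,.11))
E
```

```text
[0.37597903 0.28953451 0.03      ] [0.32951817 0.38437607 0.03      ] 0.10561028930875323 [0.3527486  0.33695529 0.03      ]
centre est [0.46538323 0.39116268 0.03      ]
handle end [0.374942   0.34108078 0.12      ] -0.03136250244952602
[0.56457756 0.40332846 0.11      ]
[0.55100222 0.43713641 0.11      ]
```

```bash
python3 -c "
from g import *
go(np.array([.402,.357,.034]),Rp)
go(np.array([.402,.357,.021]),Rp)
"
```

```text
t 4.85 pos [0.4043 0.3524 0.1202] q [0.675, -0.274, 2.124, -0.096, 0.954, -1.298] F [ 0.4 -0.1 -0.9] op 0.0258
row [0.0296, 0.0052, 0.0809, -0.0019, -0.0002, -0.0037] | dist 0.0863 deg 0.2
t 4.85 pos [0.4043 0.3524 0.1202] q [0.675, -0.274, 2.124, -0.096, 0.954, -1.298] F [ 0.4 -0.1 -0.9] op 0.0258
row [0.034, 0.0052, 0.0931, -0.0019, -0.0002, -0.0037] | dist 0.0993 deg 0.2
```

Request:
jog_arm --pt "0.8 0.009 0.003 0.025 0 0 0" --pt "0.8 0.018 0.005 0.05 0 0 0" --pt "0.8 0.026 0.005 0.07 0 0 0" --pt "0.8 0.0305 0.005 0.084 0 0 0" --pt "0.8 0.033 0.005 0.09 0 0 0"

```text
t: 5.48
tool_pos: [0.4019, 0.3563, 0.0235]
orientation: [-0.616, 2.732, 0.107]
force: [0.5, 0.5, -1.7]
opening: 0.0255
```

```bash
python3 -c "
from g import *
from plant import robot
c=robot.read_camera('wrist');cv2.imwrite('pics/w6.png',c['image'][:,:,::-1])
go(np.array([.402,.357,.021]),Rp)
"
```

```text
t 5.53 pos [0.4017 0.3563 0.0232] q [0.686, -0.106, 2.179, -0.123, 0.735, -1.251] F [ 0.2 -0.9 -2. ] op 0.0257
row [0.0002, 0.0005, 0.0022, -0.0025, -0.0016, -0.0044] | dist 0.0023 deg 0.3
```

View pics/w6.png

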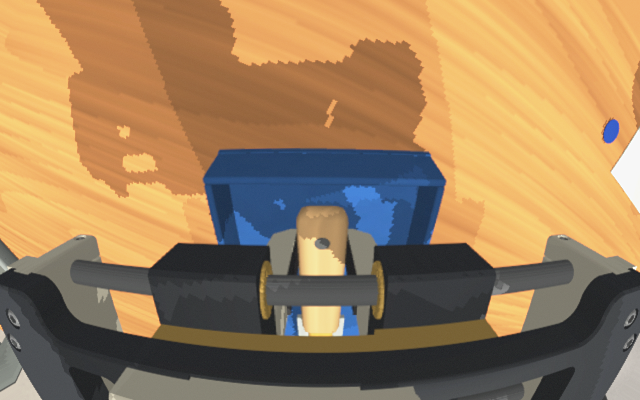

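The tray edges at columns 205 and 445 sit evenly around the handle at 323, so I'll lower another 2 mm and open gently to about 42 mm.

Request:
jog_arm --pt "0.8 0 0 0.002 0 0 0" --pt "0.72 0 0 0.002 0 0 0" --pt "0.66 0 0 0.002 0 0 0" --pt "0.58 0 0 0.002 0 0 0" --pt "0.55 0 0 0.002 0 0 0"

```text
t: 6.15
tool_pos: [0.4025, 0.3567, 0.0216]
orientation: [-0.616, 2.731, 0.107]
force: [-0.1, -0.6, -0.2]
opening: 0.0409
```

```bash
python3 -c "
from g import *
from plant import robot
p=robot.read_state()['tool_pos']
go(p-.12*Rp[:,2],Rp)
c=robot.read_camera('wrist');cv2.imwrite('pics/w7.png',c['image'][:,:,::-1])
"
```

```text
t 6.15 pos [0.4025 0.3567 0.0216] q [0.686, -0.101, 2.177, -0.124, 0.73, -1.25] F [-0.1 -0.6 -0.2] op 0.0409
row [0.0001, -0.0003, -0.12, -0.0023, -0.0009, -0.0044] | dist 0.12 deg 0.3
```

View pics/w7.png

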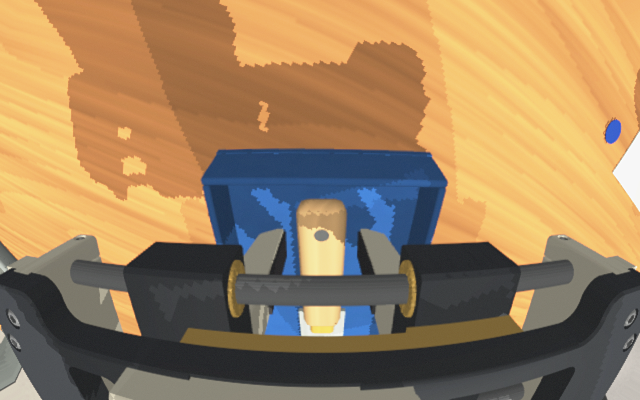

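Released: the handle is free of both fingers. Retreating along the tool axis.

Request:
jog_arm --pt "0.55 0 0 -0.015 0 0 0" --pt "0.55 0 0 -0.06 0 0 0" --pt "0.7 0 0 -0.12 0 0 0" --pt "0.9 0 0 -0.18 0 0 0" --pt "1.0 0 0 -0.22 0 0 0" --force 40

```text
t: 6.82
tool_pos: [0.3345, 0.3248, 0.2319]
orientation: [-0.615, 2.728, 0.11]
force: [0.8, 0.3, 0.3]
opening: 0.0162
```

```bash
cat >> h.py <<'E'
# --- FK fit from logged states
E
python3 -c "
from g import *
from plant import robot
c=robot.read_camera('scene');cv2.imwrite('pics/s8.png',cv2.resize(c['image'][140:240,340:460,::-1],(720,600)))
c=robot.read_camera('top');cv2.imwrite('pics/t8.png',c['image'][:,:,::-1])
s=robot.read_state();print(s['t'],s['q'],s['tool_pos'])
from scipy.optimize import least_squares
D=[([1.023,.131,1.489,0,1.523,-.085],[.2676,.5365,.2318]),([.623,-.15,1.877,-.233,1.334,-.339],[.434,.2747,.1832]),([.288,-.151,1.957,-.3,1.132,-.577],[.536,.111,.1526]),([.292,-.151,1.955,-.299,1.133,-.576],[.5359,.1131,.1534]),([.241,.072,1.963,-.332,.9,-.547],[.5683,.097,.0413]),([.54,-.152,2.16,-.371,1.019,-.253],[.4342,.1892,.0504]),([.666,-.283,2.121,-.242,1.035,-.825],[.418,.2983,.1248]),([.686,-.106,2.179,-.123,.735,-1.251],[.4017,.3563,.0232]),(list(s['q']),list(s['tool_pos']))]
def fk(L,q):
    d1,a1,l1,a2,l2,l3=L
    v=np.array([a1,0,0])+R.from_euler('y',q[1]).apply([0,0,l1])+R.from_euler('y',q[1]+q[2]).apply([a2,0,l2])
    return R.from_euler('z',q[0]).apply(v)+[0,0,d1]+oriq(q)[:,2]*l3
r=least_squares(lambda L:np.concatenate([fk(L,q)-p for q,p in D]),[.35,0,.4,0,.4,.25])
print(r.x,np.abs(r.fun).max())
"
```

```text
6.925 [ 0.73896271 -0.60123921  2.14590792 -0.10520049  1.25488778 -1.26020651] [0.33579745 0.3261643  0.23485728]
[1.50799741e-01 5.35115346e-02 2.76451204e-01 4.38654762e-04
 5.08057658e-01 1.66254504e-01] 0.04322318592032154
```

View pics/t8.png

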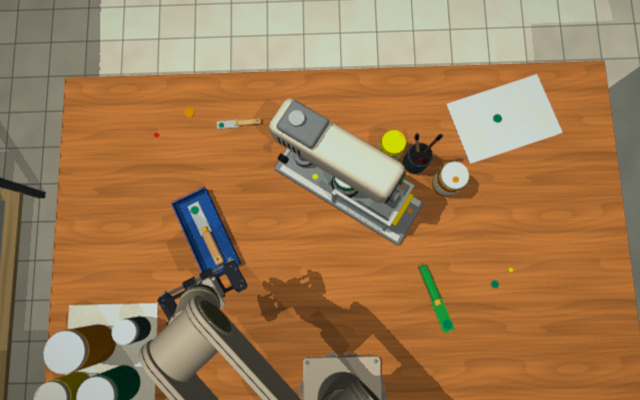

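View pics/s8.png

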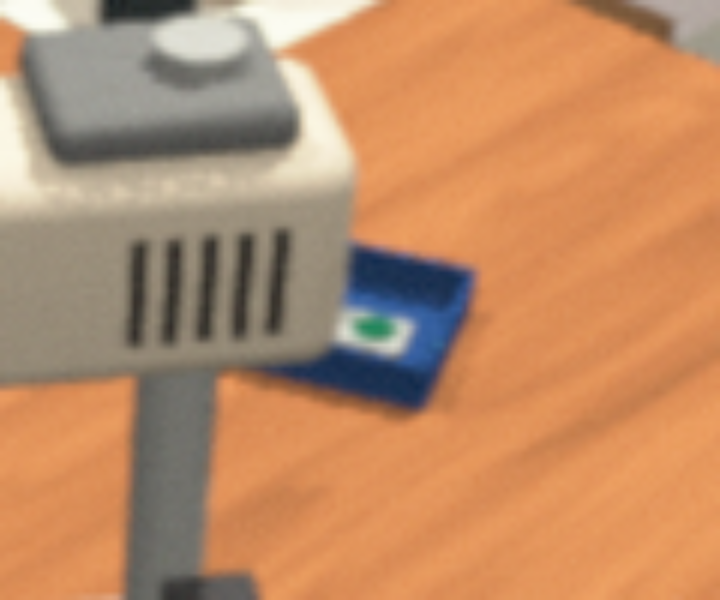

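```bash
python3 -c "
from g import *
from plant import robot
from scipy.optimize import least_squares
s=robot.read_state();q=s['q'];Rc=R.from_rotvec(s['orientation']).as_matrix()
F=R.from_euler('z',90,degrees=True).as_matrix()
print((oriq(q)@F).round(3));print(Rc.round(3))
q=np.array([.241,.072,1.963,-.332,.9,-.547]);print((oriq(q)@F).round(3));print(R.from_rotvec([.833,2.681,-.149]).as_matrix().round(3))
D=[([1.023,.131,1.489,0,1.523,-.085],[.2676,.5365,.2318]),([.623,-.15,1.877,-.233,1.334,-.339],[.434,.2747,.1832]),([.292,-.151,1.955,-.299,1.133,-.576],[.5359,.1131,.1534]),([.241,.072,1.963,-.332,.9,-.547],[.5683,.097,.0413]),([.54,-.152,2.16,-.371,1.019,-.253],[.4342,.1892,.0504]),([.666,-.283,2.121,-.242,1.035,-.825],[.418,.2983,.1248]),([.686,-.106,2.179,-.123,.735,-1.251],[.4017,.3563,.0232]),(list(s['q']),list(s['tool_pos']))]
def fk(L,q):
    d1,a1,l1,a2,l2,l3,b=L
    v=np.array([a1,0,0])+R.from_euler('y',q[1]).apply([0,0,l1])+R.from_euler('y',q[1]+q[2]).apply([a2,0,l2])
    return R.from_euler('z',q[0]).apply(v)+[0,0,d1]+oriq(q)[:,2]*l3
for q,p in D:
  p=np.array(p); print(np.arctan2(p[1],p[0]),q[0],np.hypot(*p[:2]),p[2])
r=least_squares(lambda L:np.concatenate([fk(L,q)-p for q,p in D]),[.35,0,.4,0,.4,.25,0])
print(r.x);print(r.fun.reshape(-1,3).round(3))
"
```

```text
[[-0.846 -0.43   0.315]
 [-0.402  0.903  0.152]
 [-0.35   0.002 -0.937]]
[[-0.846 -0.43   0.315]
 [-0.402  0.903  0.152]
 [-0.35   0.002 -0.937]]
[[-0.775  0.567  0.279]
 [ 0.532  0.824 -0.194]
 [-0.34  -0.002 -0.94 ]]
[[-0.775  0.567  0.279]
 [ 0.533  0.824 -0.194]
 [-0.34  -0.002 -0.941]]
1.1081184325430957 1.023 0.5995348280125183 0.2318
0.5642952603474818 0.623 0.5136303047912963 0.1832
0.20799460431485797 0.292 0.5477046832007191 0.1534
0.16905535310270073 0.241 0.5765187681246813 0.0413
0.4109355164132205 0.54 0.47363095338037187 0.0504
0.6198193784824619 0.666 0.5135239916498546 0.1248
0.7255751712521753 0.686 0.5369474648417665 0.0232
0.7708467668079124 0.7389627069468083 0.4681272083642036 0.2348572804958602
[ 1.49184271e-01  5.39619023e-02  2.75337428e-01 -2.02808265e-04
  5.06959791e-01  1.64830733e-01  0.00000000e+00]
[[ 0.043 -0.028  0.001]
 [ 0.016  0.003 -0.   ]
 [-0.005  0.    -0.004]
 [-0.01  -0.003  0.001]
 [ 0.016  0.021  0.001]
 [ 0.005 -0.009  0.   ]
 [ 0.012 -0.035  0.001]
 [ 0.015 -0.028  0.   ]]
```

```bash
cat >> h.py <<'E'
def fk(L,q):
    d1,a1,l1,a2,l2,l3,b=L
    v=np.array([a1,b,0])+R.from_euler('y',q[1]).apply([0,0,l1])+R.from_euler('y',q[1]+q[2]).apply([a2,0,l2])
    return R.from_euler('z',q[0]).apply(v)+[0,0,d1]+oriq(q)[:,2]*l3
E
python3 -c "
from g import *
from plant import robot
from scipy.optimize import least_squares
s=robot.read_state()
D=[([1.023,.131,1.489,0,1.523,-.085],[.2676,.5365,.2318]),([.623,-.15,1.877,-.233,1.334,-.339],[.434,.2747,.1832]),([.292,-.151,1.955,-.299,1.133,-.576],[.5359,.1131,.1534]),([.241,.072,1.963,-.332,.9,-.547],[.5683,.097,.0413]),([.54,-.152,2.16,-.371,1.019,-.253],[.4342,.1892,.0504]),([.666,-.283,2.121,-.242,1.035,-.825],[.418,.2983,.1248]),([.686,-.106,2.179,-.123,.735,-1.251],[.4017,.3563,.0232]),(list(s['q']),list(s['tool_pos']))]
r=least_squares(lambda L:np.concatenate([fk(L,q)-p for q,p in D]),[.35,0,.4,0,.4,.25,0],x_scale=.1)
print(r.x.tolist());print(r.fun.reshape(-1,3).round(4))
"
```

```text
[0.3177139628086628, -0.00011581491765116914, 0.3688341973672202, 0.06153126437481931, 0.5534853331587115, 0.3629855444046824, 0.051110684629167104]
[[-0.0001  0.0001 -0.0001]
 [ 0.0001 -0.0002 -0.0001]
 [-0.      0.0002 -0.    ]
 [ 0.0002 -0.0001  0.0001]
 [ 0.0001  0.0001  0.0002]
 [ 0.0002  0.0002  0.0004]
 [-0.0003 -0.0003 -0.0004]
 [-0.     -0.0001 -0.0001]]
```

```bash
cat >> h.py <<'E'
L=np.array([0.3177,0,.36883,.06153,.55349,.36299,.05111])
F90=R.from_euler('z',90,degrees=True).as_matrix()
LO=np.array([-2.96,-.89,.02,-1.34,0,-2.66]);HI=np.array([2.96,2.26,2.5,4.48,2.73,2.66])
def ik(p,Rt):
    R6=Rt@F90.T; w=p-L[5]*Rt[:,2]; out=[]
    r=np.hypot(w[0],w[1])
    if r<L[6]: return out
    q1=np.arctan2(w[1],w[0])-np.arcsin(L[6]/r); h=np.sqrt(r*r-L[6]**2);v=w[2]-L[0]
    l2=np.hypot(L[3],L[4]);ga=np.arctan2(L[3],L[4]);D=h*h+v*v
    c=(D-L[2]**2-l2**2)/(2*L[2]*l2)
    if abs(c)>1:return out
    b=np.arccos(c); q3=b-ga
    q2=np.arctan2(h,v)-np.arctan2(l2*np.sin(b),L[2]+l2*np.cos(b))
    for e in wrist(q1,q2+q3,R6):
        for k4 in (-2*np.pi,0,2*np.pi):
            for k6 in (-2*np.pi,0,2*np.pi):
                q=np.array([q1,q2,q3,e[0]+k4,e[1],e[2]+k6])
                if (q>LO+.02).all() and (q<HI-.02).all(): out.append(q)
    return out
E
python3 - <<'E'
from g import *
from plant import robot
s=robot.read_state();print([np.round(q,3) for q in ik(s['tool_pos'],R.from_rotvec(s['orientation']).as_matrix())],np.round(s['q'],3))
for tilt in (30,37,45):
  t=np.radians(tilt)
  zt=np.sin(t)*MX-np.cos(t)*Z;fw=np.cos(t)*MX+np.sin(t)*Z
  for sg in (1,-1):
    Rt=Rzy(zt,sg*MY)
    for x in (-.24,-.19,-.11,-.03):
        C=W(x,0,.118);p=C-.014*zt-.0075*fw
        print(tilt,sg,x,[np.round(q,2).tolist() for q in ik(p,Rt)],'toolx fwd' if Rt[:,0]@fw>0 else 'toolx back')
E
```

```text
[array([ 0.739, -0.602,  2.146, -0.105,  1.255, -1.26 ])] [ 0.739 -0.601  2.146 -0.105  1.255 -1.26 ]
30 1 -0.24 [] toolx back
30 1 -0.19 [] toolx back
30 1 -0.11 [] toolx back
30 1 -0.03 [] toolx back
30 -1 -0.24 [[-0.93, 0.09, 1.83, 0.5, 1.44, -0.46]] toolx fwd
30 -1 -0.19 [[-0.84, 0.06, 1.85, 0.51, 1.39, -0.38]] toolx fwd
30 -1 -0.11 [[-0.68, 0.05, 1.87, 0.54, 1.32, -0.26]] toolx fwd
30 -1 -0.03 [[-0.53, 0.06, 1.85, 0.55, 1.25, -0.13]] toolx fwd
37 1 -0.24 [[-0.99, 0.15, 1.81, 0.59, 1.49, 2.59]] toolx back
37 1 -0.19 [] toolx back
37 1 -0.11 [] toolx back
37 1 -0.03 [] toolx back
37 -1 -0.24 [[-0.99, 0.15, 1.81, 0.59, 1.49, -0.55]] toolx fwd
37 -1 -0.19 [[-0.9, 0.12, 1.85, 0.61, 1.44, -0.48]] toolx fwd
37 -1 -0.11 [[-0.76, 0.09, 1.88, 0.65, 1.35, -0.37]] toolx fwd
37 -1 -0.03 [[-0.6, 0.09, 1.88, 0.68, 1.27, -0.26]] toolx fwd
45 1 -0.24 [[-1.06, 0.23, 1.79, 0.68, 1.55, 2.5]] toolx back
45 1 -0.19 [[-0.97, 0.19, 1.84, 0.72, 1.5, 2.56]] toolx back
45 1 -0.11 [] toolx back
45 1 -0.03 [] toolx back
45 -1 -0.24 [[-1.06, 0.23, 1.79, 0.68, 1.55, -0.64]] toolx fwd
45 -1 -0.19 [[-0.97, 0.19, 1.84, 0.72, 1.5, -0.59]] toolx fwd
45 -1 -0.11 [[-0.83, 0.15, 1.89, 0.77, 1.4, -0.5]] toolx fwd
45 -1 -0.03 [[-0.68, 0.14, 1.9, 0.82, 1.31, -0.4]] toolx fwd
```

```bash
python3 - <<'E'
from g import *
for n,u,v,z in [('ochre lid',455,178,.123),('pot rim c',418,158,.10),('yellow lid',394,143,.108),('brush black L',418,136,.2),('brush R',439,138,.2)]:
    p=ray('top',u,v,z);print(n,p.round(3),Mm(p).round(3))
for n,x,y in [('head -y low',572,20),('head +y low',425,252)]:
    p=ray('top',*td(x,y),.25);print(n,p.round(3),Mm(p).round(3))
# scene: rail top ends; ochre/pot
for n,u,v,z in [('rail far top',220+104/3.75,140+335/3.75,.130),('head edge -y',220+172/3.75,140+262/3.75,.25),('brush1',220+115/3.75,140+425/3.75,.19),('brush2',220+203/3.75,140+468/3.75,.19),('brush3',220+115/3.75,140+515/3.75,.15)]:
    p=ray('scene',u,v,z);print(n,p.round(3),Mm(p).round(3))
E
```

```text
ochre lid [ 0.589 -0.327  0.123] [-0.252 -0.152  0.123]
pot rim c [ 0.654 -0.234  0.1  ] [-0.138 -0.155  0.1  ]
yellow lid [ 0.698 -0.168  0.108] [-0.059 -0.154  0.108]
brush black L [ 0.688 -0.218  0.2  ] [-0.106 -0.174  0.2  ]
brush R [ 0.681 -0.273  0.2  ] [-0.156 -0.199  0.2  ]
head -y low [ 0.579 -0.174  0.25 ] [-0.13  -0.059  0.25 ]
head +y low [ 0.503 -0.121  0.25 ] [-0.129  0.034  0.25 ]
rail far top [ 0.471 -0.15   0.13 ] [-0.17   0.044  0.13 ]
head edge -y [ 0.568 -0.142  0.25 ] [-0.11  -0.032  0.25 ]
brush1 [ 0.613 -0.223  0.19 ] [-0.152 -0.114  0.19 ]
brush2 [ 0.679 -0.203  0.19 ] [-0.099 -0.159  0.19 ]
brush3 [ 0.642 -0.247  0.15 ] [-0.156 -0.152  0.15 ]
```

```bash
cat >> g.py <<'E'
tl=np.radians(45)
zt=np.sin(tl)*MX-np.cos(tl)*Z;fw=np.cos(tl)*MX+np.sin(tl)*Z
Rs=Rzy(zt,-MY)
def P(x,y=.015,z=.118): return W(x,y,z)-.014*zt-.0075*fw
E
python3 - <<'E'
from g import *
from plant import robot
print(P(-.25))
go(P(-.25),Rs)
from scipy.spatial.transform import Slerp
s=robot.read_state();p0=s['tool_pos'];r0=R.from_rotvec(s['orientation'])
mid=np.array([.36,.02,.25]);
sl=Slerp([0,1],R.concatenate([r0,R.from_matrix(Rs)]))
for a in np.linspace(0,1,9):
    p=p0+(mid-p0)*min(1,2*a) if a<.5 else mid+(P(-.25)-mid)*(2*a-1)
    print(a,p.round(3),[np.round(q,2).tolist() for q in ik(p,sl(a).as_matrix())])
go(mid,sl(.5).as_matrix())
E
```

```text
[ 0.44255973 -0.24545311  0.12259619]
t 6.92 pos [0.3358 0.3262 0.2349] q [0.739, -0.601, 2.146, -0.105, 1.255, -1.26] F [0.6 0.4 0.8] op 0.0084
row [0.1787, -0.5623, 0.0519, -0.5641, 0.3952, 2.5988] | dist 0.5922 deg 154.0
0.0 [0.336 0.326 0.235] [[0.74, -0.6, 2.15, -0.11, 1.26, -1.26]]
0.125 [0.342 0.25  0.239] [[0.44, -0.76, 2.23, 0.08, 1.36, -1.27]]
0.25 [0.348 0.173 0.242] [[0.08, -0.85, 2.27, 0.26, 1.49, -1.31]]
0.375 [0.354 0.097 0.246] [[-0.29, -0.82, 2.26, 0.4, 1.62, -1.33]]
0.5 [0.36 0.02 0.25] [[-0.59, -0.69, 2.2, 0.48, 1.71, -1.31]]
0.625 [ 0.381 -0.046  0.218] [[-0.77, -0.46, 2.14, 0.53, 1.68, -1.21]]
0.75 [ 0.401 -0.113  0.186] [[-0.91, -0.22, 2.05, 0.57, 1.64, -1.07]]
0.875 [ 0.422 -0.179  0.154] [[-1.01, 0.01, 1.94, 0.62, 1.6, -0.88]]
1.0 [ 0.443 -0.245  0.123] [[-1.08, 0.21, 1.82, 0.67, 1.56, -0.66]]
t 6.92 pos [0.3358 0.3262 0.2349] q [0.739, -0.601, 2.146, -0.105, 1.255, -1.26] F [0.6 0.4 0.8] op 0.0084
row [0.0973, -0.2868, -0.0531, -0.282, 0.1976, 1.2994] | dist 0.3075 deg 77.0
```

Request:
jog_arm --pt "1 0.01 -0.029 -0.005 -0.028 0.02 0.13" --pt "1 0.019 -0.057 -0.011 -0.056 0.04 0.26" --pt "1 0.029 -0.086 -0.016 -0.085 0.059 0.39" --pt "1 0.039 -0.115 -0.021 -0.113 0.079 0.52" --pt "1 0.049 -0.143 -0.027 -0.141 0.099 0.65"

```text
t: 7.55
tool_pos: [0.3472, 0.1723, 0.2418]
orientation: [0.267, 2.919, 0.445]
force: [0.4, -0.2, 0.1]
opening: 0.0005
```

```bash
python3 - <<'E'
from g import *
mid=np.array([.38,.02,.25])
go(mid,R.from_matrix(Rs).as_matrix());go(P(-.25),Rs)
E
```

```text
t 7.55 pos [0.3472 0.1723 0.2418] q [0.073, -0.85, 2.271, 0.266, 1.494, -1.305] F [ 0.4 -0.2  0.1] op 0.0005
row [-0.0638, -0.1356, -0.0434, -0.4226, 0.2956, 1.9442] | dist 0.156 deg 115.2
t 7.55 pos [0.3472 0.1723 0.2418] q [0.073, -0.85, 2.271, 0.266, 1.494, -1.305] F [ 0.4 -0.2  0.1] op 0.0005
row [-0.1596, -0.4149, 0.0151, -0.4226, 0.2956, 1.9442] | dist 0.4448 deg 115.2
```

Request:
jog_arm --pt "1 -0.013 -0.027 -0.009 -0.036 0.025 0.165" --pt "1 -0.026 -0.054 -0.017 -0.072 0.05 0.33" --pt "1 -0.038 -0.081 -0.026 -0.108 0.075 0.495" --pt "1 -0.051 -0.108 -0.034 -0.144 0.1 0.66" --pt "1 -0.064 -0.136 -0.043 -0.18 0.125 0.825"

```text
t: 8.18
tool_pos: [0.3803, 0.0184, 0.2487]
orientation: [-1.417, -2.609, -0.811]
force: [0.2, 0.8, 0.5]
opening: 0.0007
```

```bash
python3 - <<'E'
from g import *
go(P(-.25)+[0,0,.03],Rs)
E
```

```text
t 8.18 pos [0.3803 0.0184 0.2487] q [-0.607, -0.602, 2.172, 0.525, 1.689, -1.151] F [0.2 0.8 0.5] op 0.0007
row [-0.2656, -0.106, -0.0313, -0.2411, 0.1688, 1.1125] | dist 0.2877 deg 65.9
```

```bash
python3 - <<'E'
from g import *
p=np.array([.375,-.23,.24]);print(Mm(p),ik(p,Rs))
go(p,Rs)
E
```

```text
[-0.28977512  0.07980214  0.24      ] [array([-1.18980522, -0.06905394,  1.87535268,  0.64085952,  1.79740074,
       -0.60553548])]
t 8.18 pos [0.3803 0.0184 0.2487] q [-0.607, -0.602, 2.172, 0.525, 1.689, -1.151] F [0.2 0.8 0.5] op 0.0007
row [-0.1891, -0.1166, -0.1117, -0.2411, 0.1688, 1.1125] | dist 0.2487 deg 65.9
```

Request:
jog_arm --pt "1 -0.029 -0.018 -0.017 -0.037 0.026 0.17" --pt "1 -0.058 -0.036 -0.034 -0.074 0.052 0.34" --pt "1 -0.088 -0.054 -0.052 -0.111 0.078 0.51" --pt "1 -0.117 -0.072 -0.069 -0.148 0.104 0.68" --pt "1 -0.146 -0.09 -0.086 -0.185 0.13 0.85"

```text
t: 8.8
tool_pos: [0.376, -0.1747, 0.2406]
orientation: [-2.163, -1.575, -0.948]
force: [0.8, 0.3, 0.7]
opening: 0.0005
```

```bash
python3 - <<'E'
from g import *
go(np.array([.38,-.235,.22]),Rs)
E
```

```text
t 8.8 pos [ 0.376  -0.1747  0.2406] q [-1.1, -0.182, 1.958, 0.615, 1.79, -0.784] F [0.8 0.3 0.7] op 0.0005
row [-0.0568, 0.0222, -0.0191, -0.0555, 0.037, 0.2549] | dist 0.0639 deg 15.1
```

Request:
jog_arm --pt "1 -0.028 0.011 -0.01 -0.028 0.018 0.13" --pt "1 -0.057 0.022 -0.019 -0.055 0.037 0.255" --pt "1 -0.057 0.022 -0.019 -0.055 0.037 0.255" --pt "1 -0.057 0.022 -0.019 -0.055 0.037 0.255"

```text
t: 9.3
tool_pos: [0.3797, -0.2345, 0.2193]
orientation: [-2.299, -1.233, -0.952]
force: [0.2, -0.3, 0.3]
opening: 0.0005
```

```bash
python3 - <<'E'
from g import *
from plant import robot
s=robot.read_state();print(s['tool_pos'],s['orientation'])
c=robot.read_camera('wrist');cv2.imwrite('pics/w9.png',c['image'][:,:,::-1])
go(P(-.24),Rs)
Rc=R.from_rotvec(s['orientation']).as_matrix()
def wp(p):
    q=np.linalg.inv(TC)@np.append(Rc.T@(p-s['tool_pos']),1);a=np.arctan2(np.hypot(q[0],q[1]),q[2]);r=309.71*a/np.hypot(q[0],q[1]);return 321.49+r*q[0],200.66+r*q[1]
print('rail +y',wp(W(-.179,.05,.118)),'rail -y',wp(W(-.179,-.05,.118)),'C',wp(W(-.225,.075,.022)),wp(W(-.225,-.075,.022)))
E
```

```text
[ 0.37968007 -0.23448833  0.21927714] [-2.29868004 -1.23276309 -0.95244253]
t 9.35 pos [ 0.3798 -0.2344  0.2197] q [-1.184, -0.028, 1.876, 0.637, 1.762, -0.628] F [ 1.1  0.2 -1.3] op 0.0007
row [-0.0436, 0.0584, 0.0937, -0.0013, -0.0001, 0.0012] | dist 0.1187 deg 0.1
rail +y (np.float64(343.26227635047144), np.float64(185.42551440138485)) rail -y (np.float64(437.9612541171521), np.float64(186.2465129188625)) C (np.float64(318.6835915630159), np.float64(261.8430379076428)) (np.float64(437.88630673398814), np.float64(259.1221460777786))
```

View pics/w9.png

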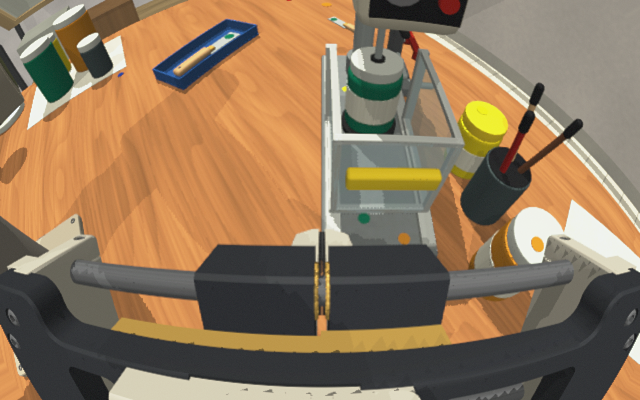

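```bash
python3 - <<'E'
from g import *
go(P(-.225,.012),Rs);go(P(-.205,.012),Rs)
E
```

```text
t 9.35 pos [ 0.3798 -0.2344  0.2197] q [-1.184, -0.028, 1.876, 0.637, 1.762, -0.628] F [ 1.1  0.2 -1.3] op 0.0007
row [-0.033, 0.0614, 0.1043, -0.0013, -0.0001, 0.0012] | dist 0.1255 deg 0.1
t 9.35 pos [ 0.3798 -0.2344  0.2197] q [-1.184, -0.028, 1.876, 0.637, 1.762, -0.628] F [ 1.1  0.2 -1.3] op 0.0007
row [-0.0189, 0.0615, 0.1184, -0.0013, -0.0001, 0.0012] | dist 0.1348 deg 0.1
```

Request:
jog_arm --pt "1 -0.012 0.02 0.035 0 0 0" --pt "1 -0.022 0.041 0.07 0 0 0" --pt "1 -0.033 0.061 0.104 0 0 0" --pt "1 -0.026 0.061 0.111 0 0 0" --pt "1 -0.019 0.061 0.118 0 0 0"

```text
t: 9.98
tool_pos: [0.4696, -0.2089, 0.1241]
orientation: [-2.298, -1.236, -0.953]
force: [-0.3, 0.2, 0.1]
opening: 0.0008
```

```bash
python3 - <<'E'
from g import *
from plant import robot
go(P(-.205,.012),Rs)
c=robot.read_camera('wrist');cv2.imwrite('pics/w10.png',c['image'][:,:,::-1])
c=robot.read_camera('scene');cv2.imwrite('pics/s10.png',cv2.resize(c['image'][140:300,200:400,::-1],(750,600)))
E
```

```text
t 9.97 pos [ 0.4696 -0.2089  0.1241] q [-1.008, 0.174, 1.856, 0.702, 1.517, -0.613] F [-0.3  0.2  0.1] op 0.0008
row [-0.0013, 0.0007, 0.0007, -0.0016, -0.0, 0.0031] | dist 0.0017 deg 0.2
```

View pics/w10.png

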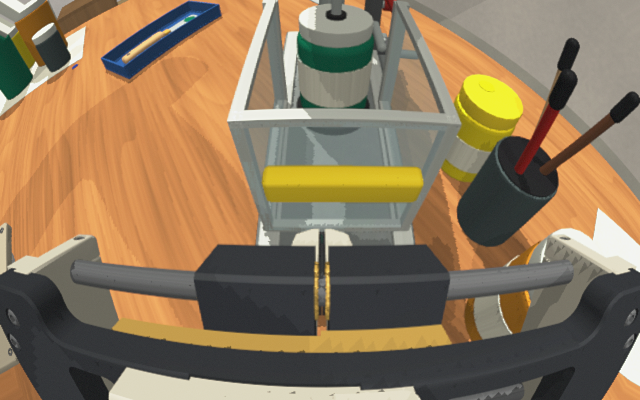

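View pics/s10.png

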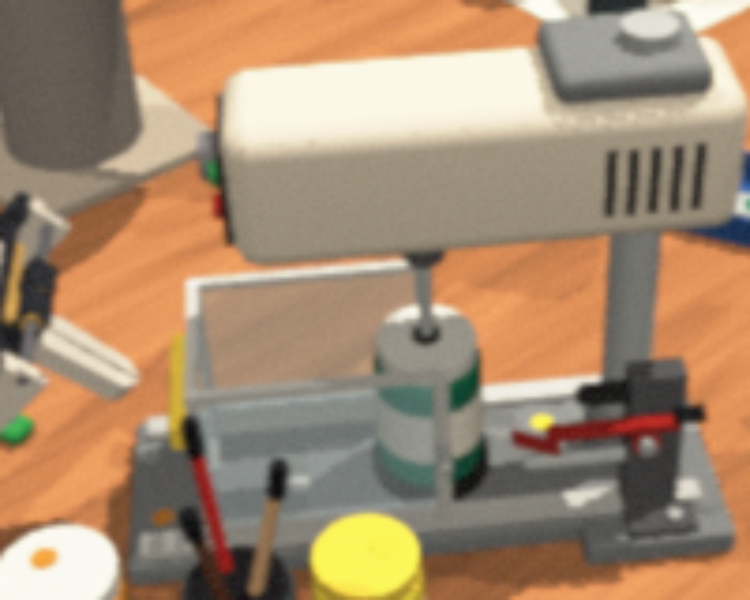

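Request:
jog_arm --pt "1 0.006 0 0.006 0 0 0" --pt "1 0.012 0 0.012 0 0 0" --pt "1 0.017 0 0.017 0 0 0" --pt "1 0.021 0 0.021 0 0 0" --pt "1 0.025 0 0.025 0 0 0"

```text
t: 10.7
tool_pos: [0.4895, -0.1796, 0.1246]
orientation: [-2.299, -1.237, -0.953]
force: [-1.4, -1.9, 1.6]
opening: 0.0006
```

```bash
cat > f.py <<'E'
from g import *
from plant import robot
s=robot.read_state();R0=R.from_rotvec(s['orientation']).as_matrix()
c=s['tool_pos']+.014*zt+.0075*fw
print('t',s['t'],'corner',Mm(c).round(4),'F mixer',(s['force']@MX).round(2),(s['force']@MY).round(2),s['force'][2].round(2),'op',s['opening'])
E
python3 f.py;python3 -c "
from f import *
c=robot.read_camera('wrist');cv2.imwrite('pics/w11.png',c['image'][:,:,::-1])"
```

```text
t 10.7 corner [-0.1692  0.0124  0.12  ] F mixer -2.32 0.11 1.58 op 0.0005776136142348153
t 10.7 corner [-0.1692  0.0124  0.12  ] F mixer -2.32 0.11 1.58 op 0.0005776136142348153
```

View pics/w11.png

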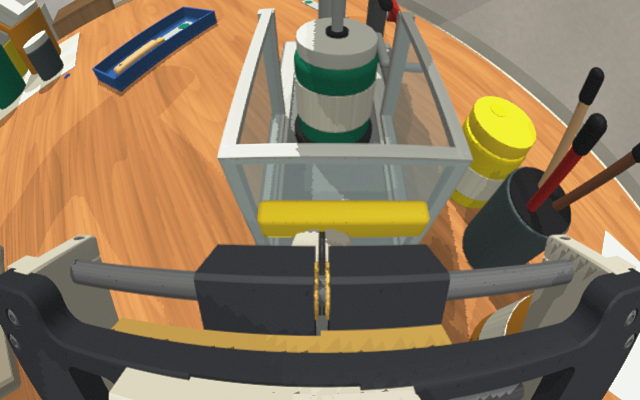

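Request:
jog_arm --pt "1 0.003 0 0.004 0 0 0" --pt "1 0.007 0 0.008 0 0 0" --pt "1 0.01 0 0.0115 0 0 0" --pt "1 0.014 0 0.0155 0 0 0" --pt "1 0.017 0 0.019 0 0 0"

```text
t: 11.38
tool_pos: [0.504, -0.1576, 0.1232]
orientation: [-2.299, -1.238, -0.953]
force: [-0.7, -2.1, 1.5]
opening: 0.0006
```

```bash
python3 f.py
```

```text
t 11.375 corner [-0.1428  0.0126  0.1186] F mixer -2.19 -0.59 1.48 op 0.0006331321890759131
```

Request:
jog_arm --pt "1 0.003 0 0.003 0 0 0" --pt "1 0.006 0 0.006 0 0 0" --pt "1 0.009 0 0.009 0 0 0" --pt "1 0.0115 0 0.0115 0 0 0" --pt "1 0.014 0 0.014 0 0 0"

```text
t: 12.0
tool_pos: [0.5148, -0.1414, 0.1231]
orientation: [-2.299, -1.238, -0.953]
force: [-4.7, -5.3, 2.6]
opening: 0.0006
```

```bash
python3 f.py;  python3 -c "
from f import *
c=robot.read_camera('scene');cv2.imwrite('pics/s12.png',cv2.resize(c['image'][140:300,200:400,::-1],(750,600)))"
```

```text
t 12.0 corner [-0.1234  0.0125  0.1185] F mixer -6.98 1.0 2.6 op 0.0005872347379537153
t 12.0 corner [-0.1234  0.0125  0.1185] F mixer -6.98 1.0 2.6 op 0.0005872347379537153
```

View pics/s12.png

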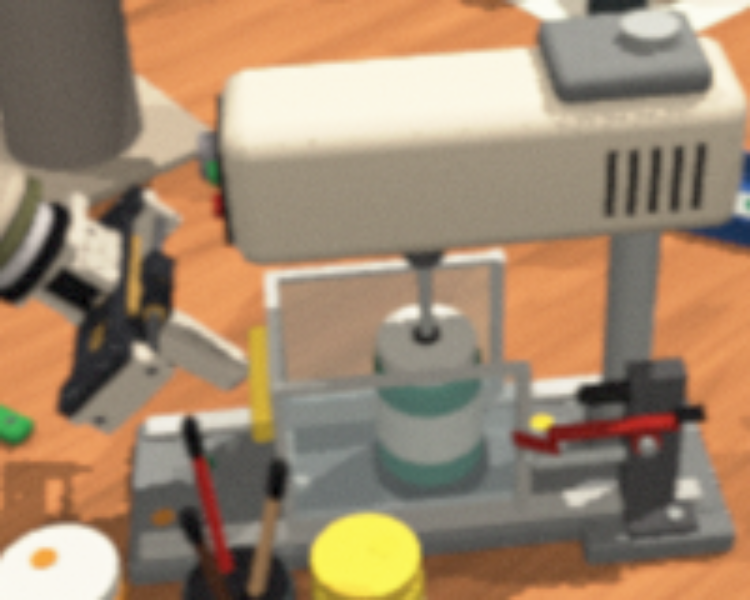

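Request:
jog_arm --pt "1 0.0015 0 0.0015 0 0 0" --pt "1 0.003 0 0.003 0 0 0" --pt "1 0.0045 0 0.0045 0 0 0" --pt "1 0.006 0 0.006 0 0 0" --pt "1 0.007 0 0.007 0 0 0"

```text
t: 12.68
tool_pos: [0.5199, -0.1338, 0.1231]
orientation: [-2.301, -1.239, -0.951]
force: [-9.9, -9.2, 4.8]
opening: 0.0003
```

```bash
python3 f.py
```

```text
t 12.675 corner [-0.1142  0.0125  0.1185] F mixer -13.09 3.13 4.8 op 0.00030441726533813587
```

Request:
jog_arm --pt "1 0.0008 0 0.0008 0 0 0" --pt "1 0.0016 0 0.0016 0 0 0" --pt "1 0.0024 0 0.0024 0 0 0"

```text
t: 13.05
tool_pos: [0.5212, -0.1319, 0.1231]
orientation: [-2.302, -1.239, -0.949]
force: [-10.0, -7.8, 5.5]
opening: 0.0006
```

```bash
python3 f.py; python3 -c "
from f import *
c=robot.read_camera('scene');cv2.imwrite('pics/s13.png',cv2.resize(c['image'][210:300,310:410,::-1],(660,594),interpolation=cv2.INTER_CUBIC))"
```

```text
t 13.05 corner [-0.1119  0.0125  0.1185] F mixer -12.08 3.98 5.54 op 0.0005788742362263032
t 13.05 corner [-0.1119  0.0125  0.1185] F mixer -12.08 3.98 5.54 op 0.0005788742362263032
```

View pics/s13.png

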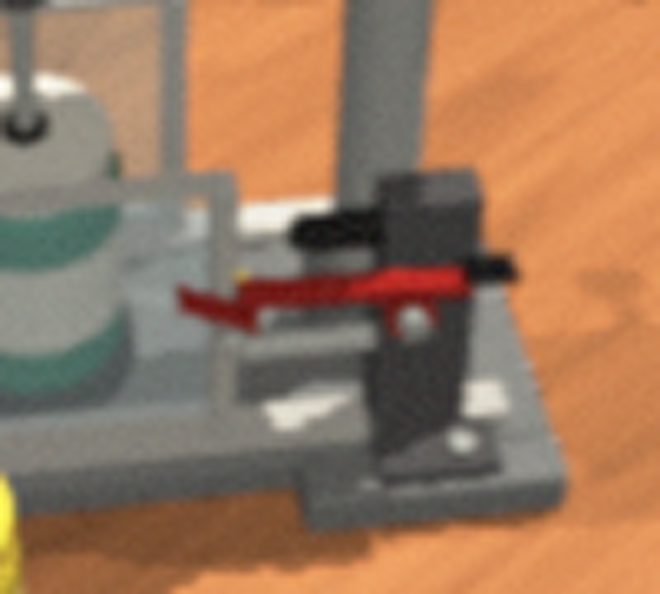

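Request:
jog_arm --pt "1 0.0012 0 0.0012 0 0 0" --pt "1 0.0024 0 0.0024 0 0 0" --pt "1 0.0034 0 0.0034 0 0 0"

```text
t: 13.48
tool_pos: [0.5233, -0.1288, 0.1231]
orientation: [-2.304, -1.24, -0.947]
force: [-11.8, -9.6, 6.1]
opening: 0.0007
```

```bash
python3 f.py
```

```text
t 13.475 corner [-0.1082  0.0124  0.1185] F mixer -14.53 4.44 6.15 op 0.0006861094125611989
```

Request:
jog_arm --pt "1 0.0012 0 0.0012 0 0 0" --pt "1 0.0024 0 0.0024 0 0 0" --pt "1 0.0034 0 0.0034 0 0 0"

```text
t: 13.85
tool_pos: [0.5252, -0.1259, 0.1231]
orientation: [-2.305, -1.241, -0.945]
force: [-11.1, -7.9, 6.9]
opening: 0.0006
```

```bash
python3 f.py
```

```text
t 13.85 corner [-0.1047  0.0124  0.1185] F mixer -12.71 4.91 6.95 op 0.0006091570044761475
```

Request:
jog_arm --pt "1 0.0012 0 0.0012 0 0 0" --pt "1 0.0024 0 0.0024 0 0 0" --pt "1 0.0034 0 0.0034 0 0 0"

```text
t: 14.22
tool_pos: [0.5275, -0.1224, 0.1232]
orientation: [-2.306, -1.242, -0.944]
force: [-6.9, -5.1, 4.9]
opening: 0.0004
```

```bash
python3 f.py; python3 -c "
from f import *
c=robot.read_camera('scene');cv2.imwrite('pics/s14.png',cv2.resize(c['image'][210:300,310:410,::-1],(660,594),interpolation=cv2.INTER_CUBIC))"
```

```text
t 14.225 corner [-0.1005  0.0125  0.1186] F mixer -8.07 2.9 4.9 op 0.00044619601264550497
t 14.225 corner [-0.1005  0.0125  0.1186] F mixer -8.07 2.9 4.9 op 0.00044619601264550497
```

View pics/s14.png

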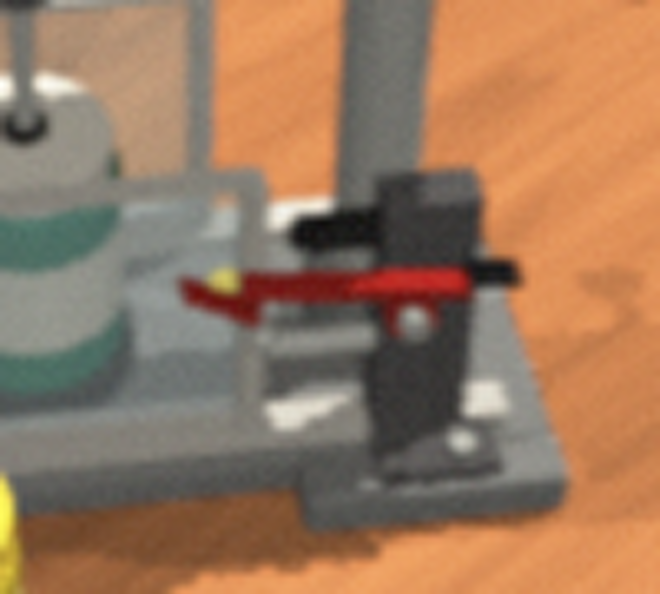

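Push is down to 8 N but the lever still looks raised (left tip level with the pivot end), so I'm creeping on.

Request:
jog_arm --pt "1 0.0008 0 0.0008 0 0 0" --pt "1 0.0016 0 0.0016 0 0 0"

```text
t: 14.52
tool_pos: [0.5285, -0.1207, 0.1232]
orientation: [-2.307, -1.242, -0.944]
force: [-6.1, -5.6, 2.4]
opening: 0.0002
```

```bash
python3 f.py; python3 -c "
from f import *
c=robot.read_camera('scene');cv2.imwrite('pics/s15.png',cv2.resize(c['image'][210:300,310:410,::-1],(660,594),interpolation=cv2.INTER_CUBIC))"
```

```text
t 14.525 corner [-0.0985  0.0126  0.1186] F mixer -8.05 1.99 2.45 op 0.00019089212043455237
t 14.525 corner [-0.0985  0.0126  0.1186] F mixer -8.05 1.99 2.45 op 0.00019089212043455237
```

View pics/s15.png

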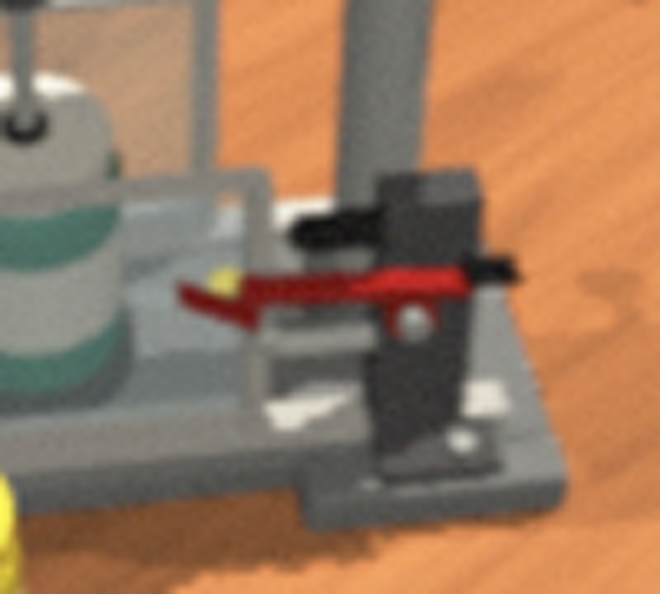

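```bash
python3 -c "
import cv2
a=cv2.imread('pics/scene0.png');cv2.imwrite('pics/s0c.png',cv2.resize(a[210:300,310:410],(660,594),interpolation=cv2.INTER_CUBIC))"
```

```text
(no output)
```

View pics/s0c.png

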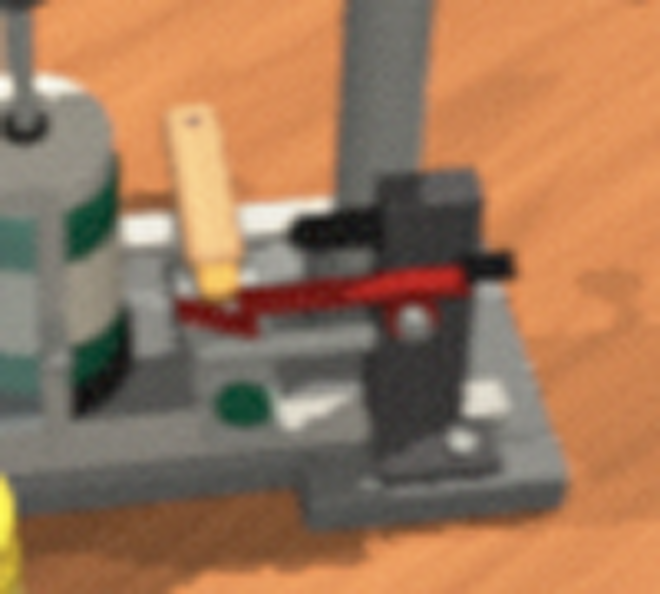

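Request:
jog_arm --pt "1 0.0008 0 0.0008 0 0 0" --pt "1 0.0016 0 0.0016 0 0 0"

```text
t: 14.82
tool_pos: [0.5297, -0.1189, 0.1232]
orientation: [-2.307, -1.242, -0.943]
force: [-4.6, -5.1, 2.8]
opening: 0.0006
```

```bash
python3 f.py
```

```text
t 14.825 corner [-0.0964  0.0126  0.1186] F mixer -6.79 1.02 2.77 op 0.000648720221604725
```

Request:
jog_arm --pt "1 0.0007 0 0.0007 0 0 0" --pt "1 0.0014 0 0.0014 0 0 0"

```text
t: 15.08
tool_pos: [0.5304, -0.1178, 0.1232]
orientation: [-2.308, -1.242, -0.942]
force: [-7.4, -6.5, 3.9]
opening: 0.0004
```

```bash
python3 f.py; python3 -c "
from f import *
c=robot.read_camera('scene');cv2.imwrite('pics/s16.png',cv2.resize(c['image'][210:300,310:410,::-1],(660,594),interpolation=cv2.INTER_CUBIC))"
```

```text
t 15.075 corner [-0.0951  0.0126  0.1186] F mixer -9.52 2.51 3.87 op 0.0003655768180397729
t 15.075 corner [-0.0951  0.0126  0.1186] F mixer -9.52 2.51 3.87 op 0.0003655768180397729
```

View pics/s16.png

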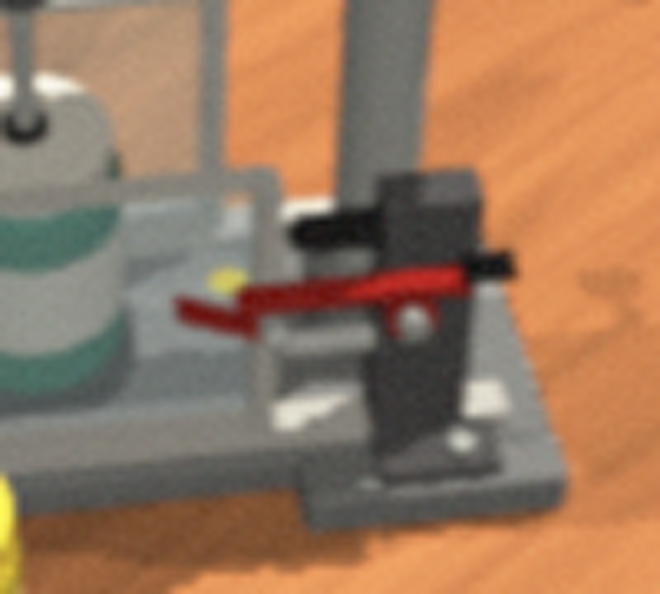

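Lever is back where it was at the start: left tip about (180,305), black end about (495,263). That means it has snapped down. I'm backing off gently to see whether it holds.

Request:
jog_arm --pt "1 -0.0015 0 -0.0015 0 0 0" --pt "1 -0.003 0 -0.003 0 0 0" --pt "1 -0.005 0 -0.005 0 0 0" --pt "1 -0.008 0 -0.008 0 0 0" --pt "1 -0.012 0 -0.012 0 0 0"

```text
t: 15.75
tool_pos: [0.5209, -0.132, 0.1234]
orientation: [-2.307, -1.242, -0.942]
force: [0.5, -0.1, -0.4]
opening: 0.0003
```

```bash
python3 f.py; python3 -c "
from f import *
c=robot.read_camera('scene');cv2.imwrite('pics/s17.png',cv2.resize(c['image'][210:300,310:410,::-1],(660,594),interpolation=cv2.INTER_CUBIC))
a=cv2.imread('pics/scene0.png')[225:265,330:400].astype(int);b=c['image'][225:265,330:400,::-1].astype(int)
red=lambda i:(i[:,:,2]>90)&(i[:,:,1]<50)&(i[:,:,0]<70)
for i in (a,b):
  y,x=np.nonzero(red(i));print(len(x),np.polyfit(x,y,1),x.mean(),y.mean())
"
```

```text
t 15.75 corner [-0.1122  0.0126  0.1188] F mixer 0.19 -0.52 -0.36 op 0.0002595878816171549
t 15.75 corner [-0.1122  0.0126  0.1188] F mixer 0.19 -0.52 -0.36 op 0.0002595878816171549
189 [-0.1312781  33.35447757] 31.074074074074073 29.275132275132275
186 [-0.13728499 33.55006557] 31.263440860215052 29.258064516129032
```

View pics/s17.png

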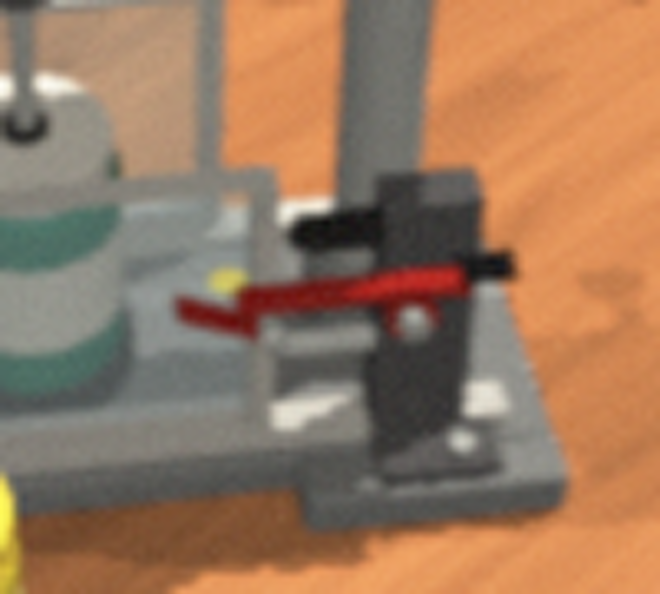

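The guard holds and the lever slope matches the start. Now I'll retreat clear.

Request:
jog_arm --pt "1 -0.015 0 -0.015 0 0 0" --pt "1 -0.035 0 -0.035 0 0 0" --pt "1 -0.055 0 -0.055 0 0 0" --pt "1 -0.075 0 -0.075 0 0 0" --pt "1 -0.075 0 -0.075 0 0 0"

```text
t: 16.42
tool_pos: [0.4618, -0.2229, 0.1248]
orientation: [-2.311, -1.24, -0.943]
force: [-0.3, 0.7, 0.6]
opening: 0.0005
```

```bash
python3 f.py; python3 -c "
from f import *
c=robot.read_camera('scene');cv2.imwrite('pics/s18.png',cv2.resize(c['image'][120:340,190:460,::-1],(736,600),interpolation=cv2.INTER_CUBIC))
c=robot.read_camera('top');cv2.imwrite('pics/t18.png',c['image'][:,:,::-1])
"
```

```text
t 16.425 corner [-0.2205  0.0115  0.1202] F mixer 0.41 0.63 0.55 op 0.0005193033705707374
t 16.425 corner [-0.2205  0.0115  0.1202] F mixer 0.41 0.63 0.55 op 0.0005193033705707374
```

View pics/s18.png

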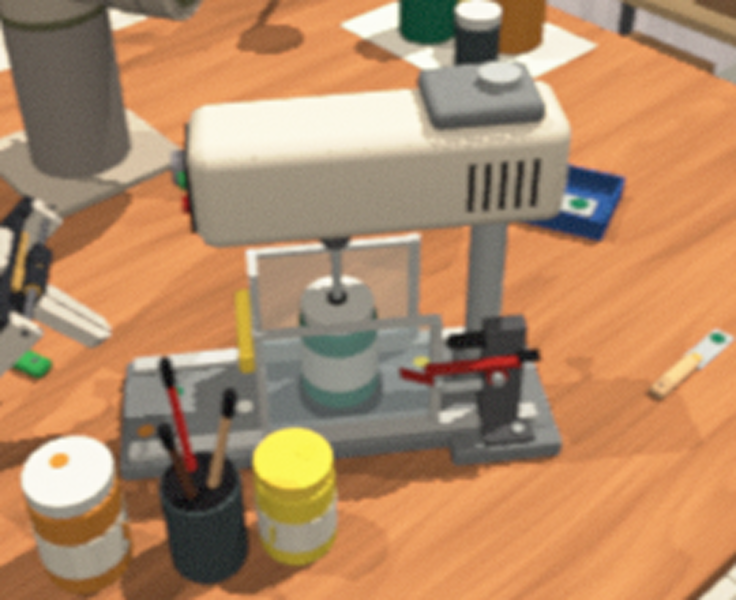

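View pics/t18.png

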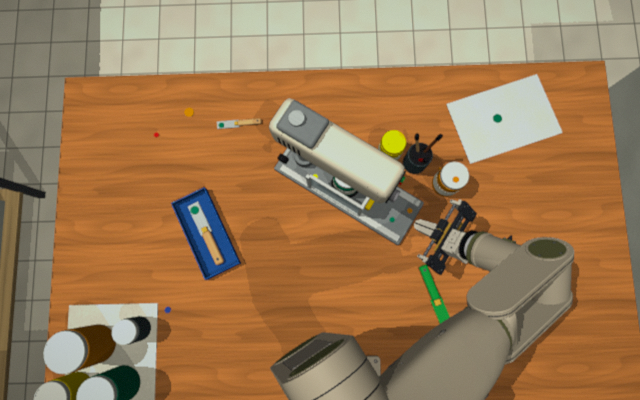

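The knife is in the tray around (206,235). The guard is shut with its lever down, and the jars and pot are where they started. The tool is clear, so I'm handing in.

```bash
python3 -c "
from plant import robot
print(robot.close_job())"
```

```text
the job is handed in; nothing more can be done
None
```

The knife is in the blue tray, the splash guard is shut, and its red catch holds it by itself. I handed the job in at about 16.5 s of the 69 s allowed, and no verdict was reported.

- **Knife:** I took the larger wooden-handled knife off the tracks and drew it out along its length, clear of the catch. I laid it centred in the tray, where the last top view shows it lying free.
- **Guard:** I pushed the yellow rail slowly with the closed fingers leaned 45°. The push rose to about 14.5 N as the catch lifted and fell to about 7 N before it snapped. My last creep read 9.5 N, possibly the first touch of the buffer and well under the 30 N limit.
- **Catch:** After I backed off, the guard stayed put. In the scene camera the lever's slope (-0.137) matches its resting slope at the start (-0.131).
- **Surroundings:** By eye, the jars and brush pot are at the same pixels as at the start. The tool is clear and reads under 1 N.

**Disagreements:** The cameras differed by about 7 mm on the knife's position and up to 9 mm on the rail's. I used a middle value for the knife and felt for the rail by contact.

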